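# Make up a full crucible tray and stack the emptied one

## Task

Make up one full tray of crucibles: move the two porcelain crucibles from the half-filled tray on the bench into the free cells of the half-filled tray on the sloping stand, gripping them lightly and standing each fully down in a cell of its own, without tipping any over. Then set the emptied tray on top of the pile of empty trays so that it nests fully home in the one below. The tray on the stand and the pile stay where they are; leave the steel bomb, the ring and the head stand alone.

Things in the scene. Friction and masses are not known exactly. Their poses are not given: they have to be found in the camera images.
- stand: fixed ivory sheet-metal stand, 100 x 186 mm, about 70 mm high; origin on the bench under it, y along its length, z up, x level. Its deck, which carries rack_tray, slopes by 30 degrees down towards the stand's -x (the robot's side); a low lip holds the tray's lower long side, low cheeks its ends
- rack_tray: tray to be filled: aluminium, 46 mm (x) by 172 (y) by 28 high, loose on the stand, tilted 30 degrees. Origin: centre of its underside; z its own normal, leaning back to the robot; x up the slope; y along its row of 4 cells, centres at y = -63.4, -21.1, 21.1, 63.4 mm, each 40 x 39 mm inside; floor 8, dividers 22, rim 28 mm above the underside. Two cells, drawn anew, are free
- bench_tray_mid (a point): centre (14 mm above the underside) of the tray to be emptied and stacked, flat on the bench: a tray like rack_tray (46 x 172 x 28 mm, same cells), 0.12 to 0.22 kg; x across, y along the row, z up. Its outer walls begin 5 mm above the underside; below them a foot, 37 x 163 mm and 5 mm high, is set in. Two cells hold a crucible
- pile_low: bottom tray of the pile of empties, same make, loose; origin: centre of its underside, y along it, z up. 3 or 4 trays high (not reported); each next one lies 23 mm higher with its foot in the rim below (opening 40 x 166 mm, 1.5 mm play each side), so the top one is up to 4 mm and 0.03 rad off this pose, to be found by feel: pinching the pile squares it; a caught foot stands up to 5 mm too high
- crucible_a_mid (a point): centre, half-way up, of an open round white porcelain crucible: 36 mm across the rim, 30 across the base, 45 high, about 50 g, z along its axis to the rim; at first in a cell of rack_tray. In a cell its rim is 25 mm above the tray's rim, its centre 30.5 mm above the tray's underside. It chips if gripped with over 25 N
- crucible_b_mid (a point): centre, half-way up, of an open round white porcelain crucible: 36 mm across the rim, 30 across the base, 45 high, about 50 g, z along its axis to the rim; at first in a cell of rack_tray. In a cell its rim is 25 mm above the tray's rim, its centre 30.5 mm above the tray's underside. It chips if gripped with over 25 N
- crucible_c_mid (a point): centre, half-way up, of an open round white porcelain crucible: 36 mm across the rim, 30 across the base, 45 high, about 50 g, z along its axis to the rim; at first in a cell of the bench tray, to be moved. In a cell its rim is 25 mm above the tray's rim, its centre 30.5 mm above the tray's underside. It chips if gripped with over 25 N
- crucible_d_mid (a point): centre, half-way up, of an open round white porcelain crucible: 36 mm across the rim, 30 across the base, 45 high, about 50 g, z along its axis to the rim; at first in a cell of the bench tray, to be moved. In a cell its rim is 25 mm above the tray's rim, its centre 30.5 mm above the tray's underside. It chips if gripped with over 25 N
- bomb: bystander: upright steel bomb cylinder, 66 mm across, 124 mm high, 2 kg; origin at its foot
- closing_ring: bystander: steel ring lying flat, 88 mm across, 48 mm hole, 24 mm high; origin at its underside
- head_stand: bystander: ivory stand, foot 90 x 110 mm, two columns and a top plate with a steel bomb head on it, 200 mm high; origin at its foot
Not all that is in view belongs to the job. What is shaped like the pile_low but blue or orange is not meant.

How it is judged:
By the outcome, as a careful person would: the job done as asked, in the order asked, and still so for the second after the job is handed in, with the robot touching nothing.
It also fails if it takes over 72 s, if anything falls off the work surface, if the arm or the gripper's body presses on something with over 40 N, if the wrist force passes 120 N, or if a joint passes its speed limit or range.

## Robot

A 6-joint arm with a two-finger parallel gripper is mounted at the origin on the work surface. World frame = base frame: x ahead of the robot, y to its left, z up, the work surface at z = 0. Lengths are in mm, angles in degrees, forces in N, time in s.
With the tool pointing down it reaches from about 375 to 925 mm from the base axis. Payload 5.7 kg.
Tool frame: the origin (TCP) lies midway between the tips of the shut fingers; the grasp point (between the pads) lies 19 mm behind it; z points along the fingers, y is the direction in which the jaws open and shut (so a half turn about z gives the same grasp; the last joint's range is limited). The gripper opens to 88 mm and grips with 3 to 60 N. Pads are 20 mm wide; open, the fingers measure 115 mm over their backs; the gripper's body (75 mm by 178 mm) begins 61 mm behind the grasp point.
Start: joints at [-70.021, 20.558, 86.54, -0, 72.909, -6.595], TCP at [268.39, -536.59, 222.623] pointing down, gripper open.
Joint ranges: [-170.27, 170.27], [-57.76, 135], [12.27, 136.19], [-55.21, 235.2], [11.17, 155.16], [-170.74, 170.74]. Speed limits (degrees/s): [136.94, 136.94, 180, 180, 180, 180].

## Interface

Orientations are given as [roll, pitch, yaw] about the fixed x, y, z axes, in that order (R = Rz(yaw) Ry(pitch) Rx(roll)).
In Python, from station import ctrl gives the robot as it stands.
- The arm moves only by the tool carry_out, never from a script. Its argument "rows" is one flat list of numbers, 7 for each row, row after row: the shift along the tool's x, y, z each as a share of 12 cm, from -1 to 1, then the turn, a rotation vector about the tool's x, y, z each as a share of 2 pi rad, from -1 to 1, then the finger opening in mm, from 0 to 87.8. A call has exactly 10 rows; each row is the pose to reach, as a shift and turn from the pose commanded when the call began, along the tool's axes at that moment, turning the shorter way round; what a row does not reach only later rows make up. A row lasts 1/10 s, in which the tool goes at most 50 mm and 8.59 degrees, less where a joint would pass 70% of its speed; a pose out of reach is approached as far as the arm can. A call with a number of a shift or a turn outside -1 to 1 is refused whole. A call with a gripper value outside its range is refused whole. The fingers move at their own pace and stop on an object; "force" is the grip in N (left out, the last holds). Time passes only in rows, so rows that repeat a pose let the fingers close, or fill a call up. It gives the time, the measured TCP pose, the force and the opening at its end, in the units of the state.
- ctrl.observe(): the state, without advancing time (a new reading comes with each control period).
- ctrl.snapshot(name): name is "scene" or "top"; returns a dict with "pixels" (400x640x3 uint8, blue, green, red), "camera_matrix" (3x3 intrinsics, pixels), "world_to_cam" (4x4, takes a point from world to camera coordinates). Camera axes: x right, y down, z forward; pixel columns grow to the right and rows downward; lengths in mm; the calibration is good to about 2 mm. A picture is of the moment at which its call begins. There is no depth.
- ctrl.hand_in(): hands the job in, once; it reports no verdict.
The state is a dict: "time_s": time; "joint_pos": joint angles; "joint_vel": joint speeds; "joint_torque": joint torques, N m; "eef_pos": TCP position; "tcp_rot": TCP orientation; "contact_force": force on the tool from outside, world axes, zero at the start; "wrist_torque": the same for the moment, N m; "width": finger opening in mm.
Only numpy, scipy, OpenCV 4.12 (cv2) and the standard library are available. Lean on these libraries where they do the work, as an engineer would, in place of code of your own. Each camera call takes 0.05 s, during which the arm holds its last target.

## Working session

There is one attempt and no reset: what is moved stays moved. The work goes in short steps, Python scripts to look and compute and a tool call to move; the robot and the scene stay as the last step left them, time stands still between calls to the robot, and variables do not carry over. Pictures are saved under pics/ and viewed, and the job is handed in when it is done.

Besides the shell and the picture viewer there is one more tool, called in YAML: its name, and indented under it one key for each argument. carry_out: Moves the arm, as the interface text tells. Its arguments: {"type":"object","properties":{"rows":{"type":"array"},"force":{"type":"number"}},"required":["rows"]}

```bash
ls; mkdir -p pics; python3 - <<'E'
from station import ctrl
import cv2, numpy as np
s=ctrl.observe(); print(s)
for n in("scene","top"):
    d=ctrl.snapshot(n); cv2.imwrite(f"pics/{n}0.png",d["pixels"]); print(n,np.array(d["camera_matrix"]),np.array(d["world_to_cam"]))
E
```

```text
pics
{'time_s': 0.0, 'joint_pos': array([-7.00229407e+01,  2.05974864e+01,  8.65979710e+01, -6.10609252e-04,
        7.29078759e+01, -6.59420885e+00]), 'joint_vel': array([ 0.00065798, -0.00877728, -0.00606556, -0.05639866,  0.02300231,
        0.0460207 ]), 'joint_torque': array([ 2.30429760e-03, -5.15379632e+01, -2.70726997e+01,  6.74775965e-02,
        3.48662864e-02, -1.31642319e-04]), 'eef_pos': array([ 268.14708334, -535.9862576 ,  221.82100227]), 'tcp_rot': array([-1.79897283e+02, -1.12869905e-02,  2.65714380e+01]), 'contact_force': array([-0.295443  ,  1.66276045,  0.57028537]), 'wrist_torque': array([ 0.00362785, -0.00334646,  0.01498883]), 'width': 87.95295572574705}
scene [[423.57050443   0.         324.08503158]
 [  0.         423.57050443 196.9631632 ]
 [  0.           0.           1.        ]] [[ 2.15062049e-01  9.76464872e-01 -1.62686322e-02 -9.65674693e+01]
 [ 7.54930018e-01 -1.76791680e-01 -6.31526222e-01 -3.85688293e+02]
 [-6.19539331e-01  1.23535645e-01 -7.75183825e-01  1.66718491e+03]
 [ 0.00000000e+00  0.00000000e+00  0.00000000e+00  1.00000000e+00]]
top [[433.73700743   0.         320.53839151]
 [  0.         433.73700743 194.86411373]
 [  0.           0.           1.        ]] [[ 7.01934883e-02 -9.97531665e-01 -1.85794592e-03 -6.19437143e+01]
 [-9.76669169e-01 -6.83462708e-02 -2.03583204e-01  5.80431510e+02]
 [ 2.02953709e-01  1.61048138e-02 -9.79055885e-01  9.48195540e+02]
 [ 0.00000000e+00  0.00000000e+00  0.00000000e+00  1.00000000e+00]]
```

View pics/scene0.png

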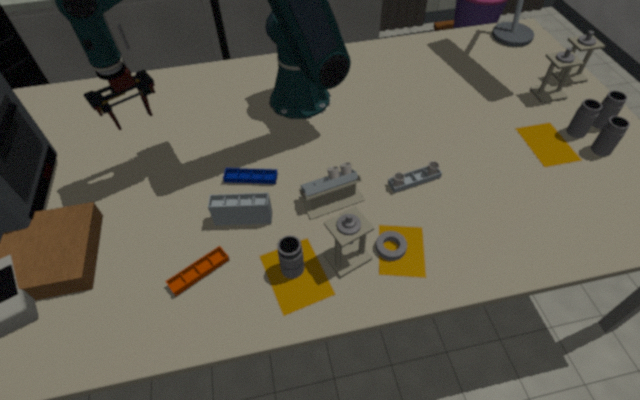

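View pics/top0.png

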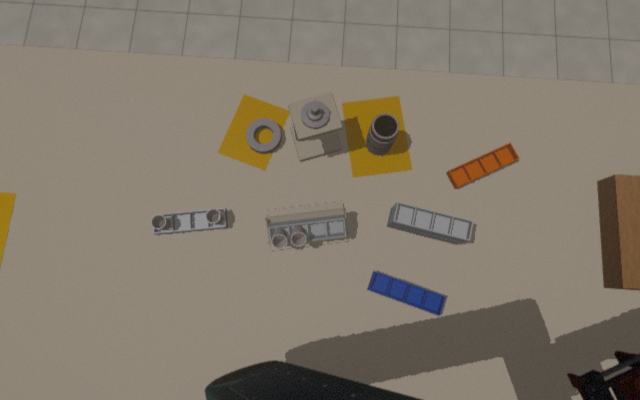

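The top view shows the bench tray at about (190,221) with crucibles at its ends, (160,222) and (213,215). The stand tray is at about (308,232) with its two left cells filled and its two right cells free. The pile is at about (432,222). I'll zoom in next.

```bash
cat > h.py <<'E'
import cv2,numpy as np
def load(n):return cv2.imread(f"pics/{n}.png")
def crop(n,x0,y0,w,h,k,out):
    im=load(n)[y0:y0+h,x0:x0+w]; im=cv2.resize(im,None,fx=k,fy=k,interpolation=cv2.INTER_CUBIC)
    im=cv2.convertScaleAbs(im,alpha=1.3)
    for i in range(0,w,10):
        cv2.line(im,(i*k,0),(i*k,6 if i%20 else 14),(0,0,255),1)
        if i%20==0: cv2.putText(im,str(x0+i),(i*k,24),0,.35,(0,0,255),1)
    for j in range(0,h,10):
        cv2.line(im,(0,j*k),(6 if j%20 else 14,j*k),(0,0,255),1)
        if j%20==0: cv2.putText(im,str(y0+j),(14,j*k+4),0,.35,(0,0,255),1)
    cv2.imwrite(f"pics/{out}.png",im)
CAM={"scene":(np.array([[423.57050443,0,324.08503158],[0,423.57050443,196.9631632],[0,0,1]]),np.array([[ 2.15062049e-01,9.76464872e-01,-1.62686322e-02,-9.65674693e+01],[7.54930018e-01,-1.76791680e-01,-6.31526222e-01,-3.85688293e+02],[-6.19539331e-01,1.23535645e-01,-7.75183825e-01,1.66718491e+03]])),
"top":(np.array([[433.73700743,0,320.53839151],[0,433.73700743,194.86411373],[0,0,1]]),np.array([[7.01934883e-02,-9.97531665e-01,-1.85794592e-03,-6.19437143e+01],[-9.76669169e-01,-6.83462708e-02,-2.03583204e-01,5.80431510e+02],[2.02953709e-01,1.61048138e-02,-9.79055885e-01,9.48195540e+02]]))}
def ray(c,uv):
    K,M=CAM[c];R,t=M[:,:3],M[:,3]
    d=R.T@np.linalg.solve(K,np.array([uv[0],uv[1],1.])); return -R.T@t,d
def onz(c,uv,z):
    o,d=ray(c,uv); return o+d*(z-o[2])/d[2]
def proj(c,p):
    K,M=CAM[c]; q=K@(M[:,:3]@np.asarray(p,float)+M[:,3]); return q[:2]/q[2]
def tri(u1,u2): # scene, top
    o1,d1=ray("scene",u1);o2,d2=ray("top",u2)
    s=np.linalg.lstsq(np.c_[d1,-d2],o2-o1,rcond=None)[0]
    a,b=o1+d1*s[0],o2+d2*s[1]; return (a+b)/2,np.linalg.norm(a-b)
E
python3 -c "
from h import *
crop('top0',140,195,100,50,8,'c1');crop('top0',255,190,100,70,8,'c2');crop('top0',380,190,100,60,8,'c3')
crop('scene0',290,155,80,70,8,'c4');crop('scene0',380,150,70,50,8,'c5');crop('scene0',200,180,80,60,8,'c6')"
```

```text
(no output)
```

View pics/c1.png

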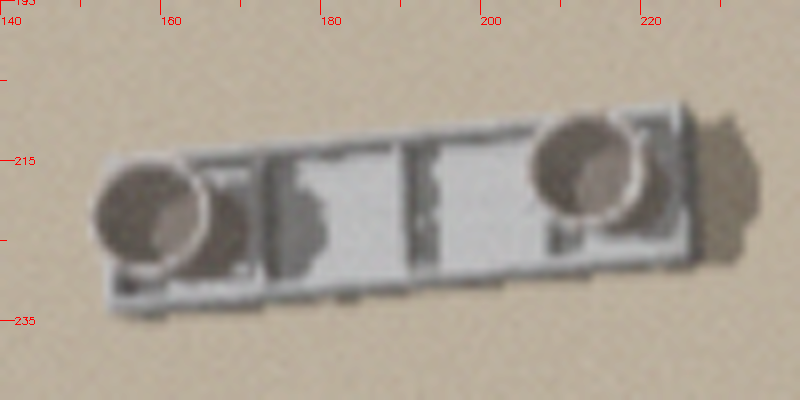

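View pics/c2.png

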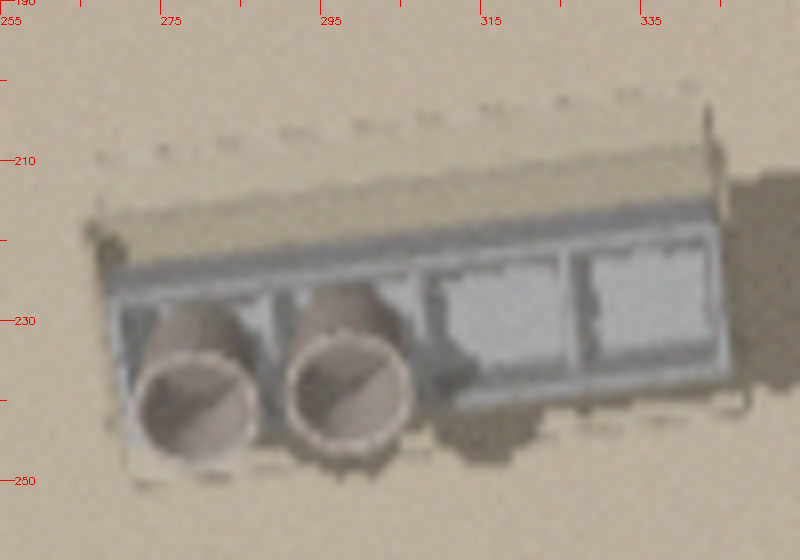

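View pics/c3.png

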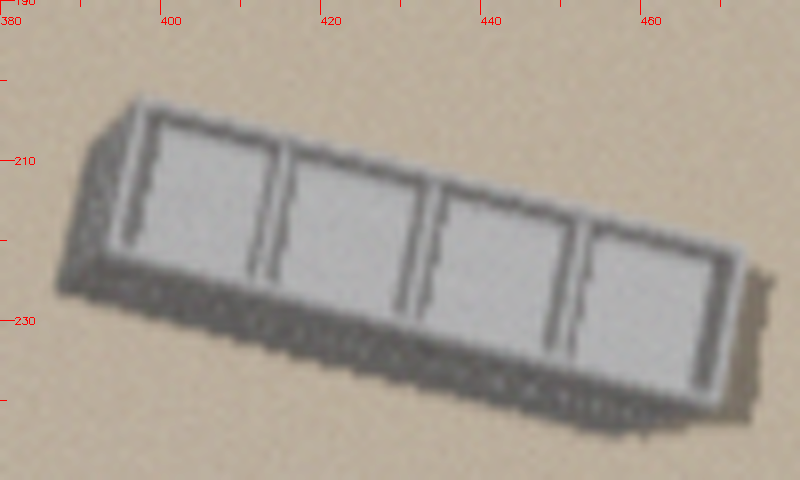

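View pics/c4.png

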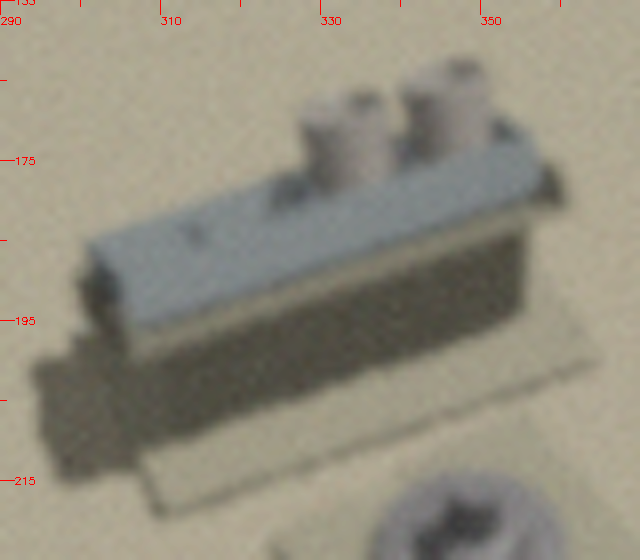

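View pics/c5.png

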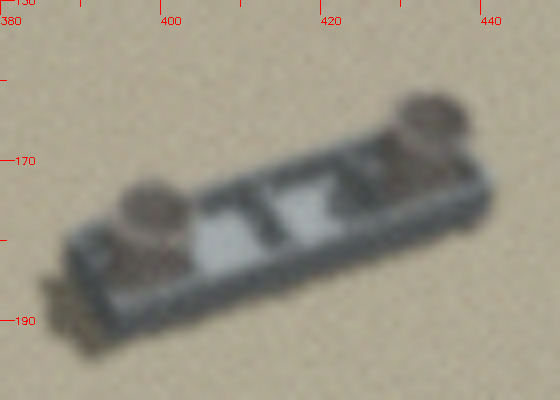

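View pics/c6.png

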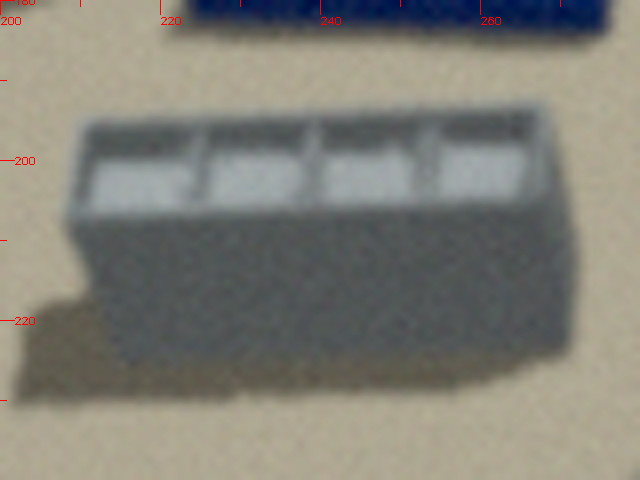

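```bash
cat >> h.py <<'E'
def P(x0,y0,cx,cy,k=8): return np.array([x0+(cx+.5)/k-.5,y0+(cy+.5)/k-.5])
E
python3 - <<'E'
from h import *
np.set_printoptions(precision=1,suppress=True)
T=lambda x,y:P(140,195,x,y)
print("cruc",onz("top",T(151,216),53),onz("top",T(586,170),53))
print(np.linalg.norm(onz("top",T(151,216),53)-onz("top",T(586,170),53)),"expect 42.3/84.5/126.8")
print("bench rim",[onz("top",T(*c),28) for c in[(686,103),(690,262),(110,305)]])
S=lambda x,y:P(380,150,x,y)
print("cruc scene",[onz("scene",S(*c),53) for c in[(154,208),(434,118)]])
T=lambda x,y:P(380,190,x,y)
S=lambda x,y:P(200,180,x,y)
tc=[(140,100),(745,243),(718,405),(108,250)]; sc=[(544,106),(85,123),(70,215),(568,203)]
for a,b in zip(tc,[sc[0],sc[1],sc[2],sc[3]]): print(a,b,*tri(S(*b),T(*a)))
for z in(74,97):
  q=[onz("top",T(*c),z) for c in tc]; print(z,[np.linalg.norm(q[i]-q[(i+1)%4]) for i in range(4)],q,np.mean(q,0))
# rack
T=lambda x,y:P(255,190,x,y);S=lambda x,y:P(290,155,x,y)
print("rack upper right",tri(S(95,240),T(716,220)))
print("rack upper left",tri(S(535,130),T(112,292)))
E
```

```text
cruc [495.7 348.3  53. ] [517.8 224.5  53. ]
125.77476067942823 expect 42.3/84.5/126.8
bench rim [array([543.5, 203.8,  28. ]), array([496.2, 197.1,  28. ]), array([471.6, 366.2,  28. ])]
cruc scene [array([519. , 226.2,  53. ]), array([498.5, 351. ,  53. ])]
(140, 100) (544, 106) [ 563.8 -186.4  133.9] 1.0694439448290816
(745, 243) (85, 123) [ 536.1 -345.6  136.2] 3.5729367368931717
(718, 405) (70, 215) [ 503.4 -368.2   49.3] 2.101852838736505
(108, 250) (568, 203) [ 537.1 -188.7   46.3] 9.70641619265615
74 [np.float64(174.4024601645572), np.float64(47.0329245225652), np.float64(174.8176341682546), np.float64(44.4285191747232)] [array([ 575.8, -196.7,   74. ]), array([ 546.6, -368.7,   74. ]), array([ 500.2, -361.1,   74. ]), array([ 532. , -189.2,   74. ])] [ 538.7 -278.9   74. ]
97 [np.float64(170.2772972814224), np.float64(45.920448962629415), np.float64(170.68265112324562), np.float64(43.377645935439226)] [array([ 571.2, -192.9,   97. ]), array([ 542.7, -360.8,   97. ]), array([ 497.3, -353.4,   97. ]), array([ 528.4, -185.6,   97. ])] [ 534.9 -273.2   97. ]
rack upper right (array([528. , -80.6, 101.4]), np.float64(7.1700497018548495))
rack upper left (array([499.1,  90.5,  87.3]), np.float64(3.4097623635349894))
```

```bash
python3 -c "
from h import *
crop('top0',262,210,50,36,16,'d1');crop('top0',306,210,50,36,16,'d2')
crop('scene0',294,160,46,45,12,'d4');crop('scene0',326,155,46,45,12,'d5')"
```

```text
(no output)
```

View pics/d1.png

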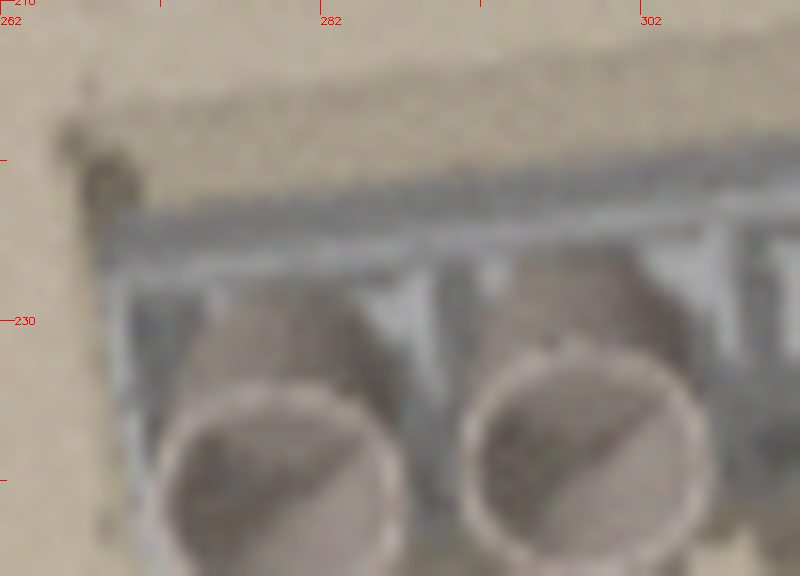

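View pics/d2.png

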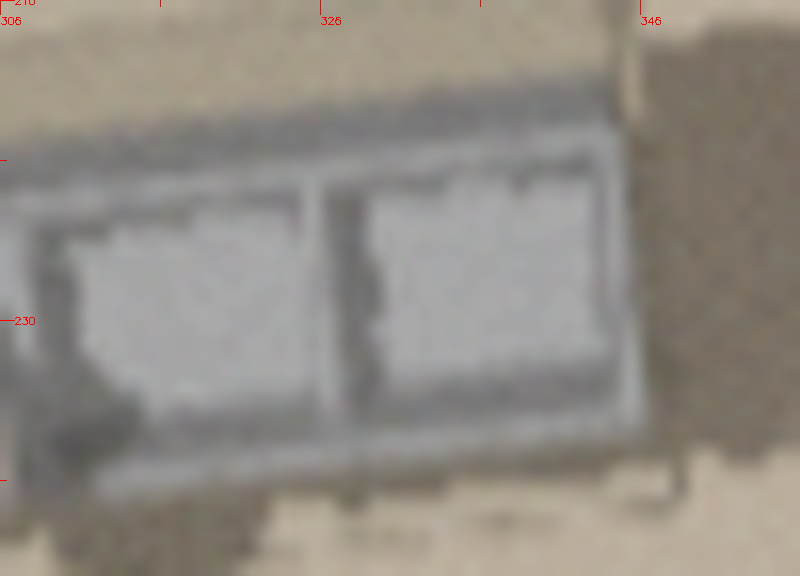

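View pics/d4.png

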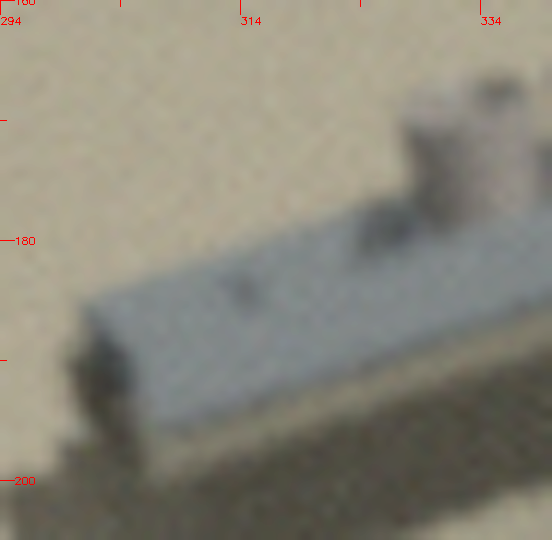

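View pics/d5.png

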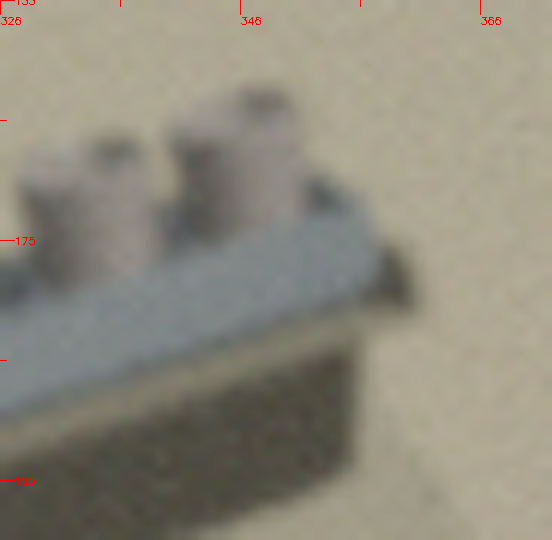

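```bash
cat > rack.py <<'E'
from h import *
from scipy.optimize import least_squares
from scipy.spatial.transform import Rotation as Ro
np.set_printoptions(precision=1,suppress=True)
obs=[("top",P(262,210,105,278,16),(23,86,28)),("top",P(306,210,622,126,16),(23,-86,28)),("top",P(306,210,645,428,16),(-23,-86,28)),
("scene",P(294,160,88,302,12),(-23,-86,28)),("scene",P(294,160,150,432,12),(23,-86,5)),("scene",P(294,160,108,350,12),(23,-86,28)),("scene",P(326,155,367,203,12),(-23,86,28)),("scene",P(326,155,378,282,12),(23,86,5))]
def Rt(p): return Ro.from_euler('z',p,degrees=True)*Ro.from_euler('y',-30,degrees=True)
def res(p): return np.concatenate([proj(c,p[:3]+Rt(p[3]).apply(q))-u for c,u,q in obs])
if __name__=="__main__":
    r=least_squares(res,[510,0,60,9],loss='soft_l1'); print(r.x); print(res(r.x).reshape(-1,2))
    p=r.x
    r2=least_squares(lambda p:res(p)[:6],[510,0,60,9]); print("top only",r2.x)
    for y in(63.4,21.1):
        q=proj("top",p[:3]+Rt(p[3]).apply([0,y,53])); print("pred crucible rim px",q)
    print("seen",P(255,190,198,405),P(255,190,350,392))
    for y in(-63.4,-21.1,21.1,63.4): print(y,p[:3]+Rt(p[3]).apply([0,y,30.5]))
E
python3 rack.py
```

```text
[508.6   5.5  47.   10.5]
[[-0.3 -0.7]
 [-0.3  0.3]
 [-0.1  0.2]
 [-1.2 -0. ]
 [-0.4  0.3]
 [ 1.4  0.2]
 [-5.9 -3.2]
 [ 0.3  0.6]]
top only [508.4   5.   45.6  11.1]
pred crucible rim px [278.7 239. ]
pred crucible rim px [297.9 236.9]
seen [279.3 240.2] [298.3 238.6]
-63.4 [505.1 -59.6  73.5]
-21.1 [497.4 -18.   73.5]
21.1 [489.8  23.5  73.5]
63.4 [482.1  65.1  73.5]
```

```bash
cat > mv.py <<'E'
import json,os,numpy as np
from scipy.spatial.transform import Rotation as Ro
F='cmd.json'
def get():
    if os.path.exists(F):
        d=json.load(open(F)); return np.array(d['p']),Ro.from_quat(d['q'])
    return np.array([268.39,-536.59,222.623]),Ro.from_euler('xyz',[180,0,26.571],degrees=True)
A=Ro.from_matrix(np.array([[0,1,0],[1,0,0],[0,0,-1.]]))
def tool(yaw,tilt=0): return Ro.from_euler('z',yaw,degrees=True)*Ro.from_euler('y',-tilt,degrees=True)*A
def plan(wps,commit=True):
    """wps: list of (pos,R,width,nrows)"""
    p,R=get(); rows=[];tot=0
    for pos,Rt,w,n in wps:
        if Rt is None: Rt=R
        s=R.inv().apply(np.array(pos)-p)/120; t=(R.inv()*Rt).as_rotvec()/(2*np.pi)
        s=np.round(s,3)+0.;t=np.round(t,4)+0.
        if np.abs(s).max()>1: print("OUT OF RANGE",s)
        print(n,"x",", ".join(f"{v:g}" for v in [*s,*t,w])); tot+=n
    print("rows",tot)
    if commit: json.dump(dict(p=(p+R.apply(s*120)).tolist(),q=(R*Ro.from_rotvec(t*2*np.pi)).as_quat().tolist()),open(F,'w'))
def show(ctrl):
    o=ctrl.observe(); p,R=get()
    np.set_printoptions(precision=1,suppress=True)
    print(round(o['time_s'],2),'tcp',o['eef_pos'],o['tcp_rot'],'err',o['eef_pos']-p,'F',o['contact_force'],'M',o['wrist_torque'],'w',round(o['width'],1),'q',o['joint_pos'])
E
python3 - <<'E'
from mv import *
p,R=get(); T=np.array([518,225,110.])
d=T-p; print(d,R.inv().apply(d))
# 4 calls of 119 diag
E
sed -i '/367,203/s/("scene",P(326,155,367,203,12),(-23,86,28)),//' rack.py; python3 rack.py
```

```text
[ 249.61   761.59  -112.623] [ 563.91050552 -569.49927301  112.623     ]
[508.    5.1  48.2  11. ]
[[-0.2 -0.1]
 [-0.2  0.1]
 [ 0.2 -0. ]
 [-1.4 -0.1]
 [-0.4  0.1]
 [ 1.4  0. ]
 [ 0.1  0.1]]
top only [508.4   5.   45.6  11.1]
pred crucible rim px [279.  239.5]
pred crucible rim px [298.1 237.2]
seen [279.3 240.2] [298.3 238.6]
-63.4 [505.2 -60.1  74.6]
-21.1 [497.1 -18.5  74.6]
21.1 [489.   22.9  74.6]
63.4 [480.9  64.4  74.6]
```

carry_out:
  rows: [0.05, -0.05, 0, 0, 0, 0, 80, 0.15, -0.15, 0, 0, 0, 0, 80, 0.25, -0.25, 0, 0, 0, 0, 80, 0.36, -0.36, 0, 0, 0, 0, 80, 0.47, -0.47, 0, 0, 0, 0, 80, 0.58, -0.58, 0, 0, 0, 0, 80, 0.69, -0.69, 0, 0, 0, 0, 80, 0.8, -0.8, 0, 0, 0, 0, 80, 0.9, -0.9, 0, 0, 0, 0, 80, 1, -1, 0, 0, 0, 0, 80]
  force: 8

```text
time_s: 1.1
eef_pos: [322.5, -374.2, 222.7]
tcp_rot: [180.0, -0.0, 26.6]
contact_force: [0.3, -1.5, 0.9]
width: 79.9
```

carry_out:
  rows: [0.1, -0.1, 0, 0, 0, 0, 80, 0.2, -0.2, 0, 0, 0, 0, 80, 0.3, -0.3, 0, 0, 0, 0, 80, 0.4, -0.4, 0, 0, 0, 0, 80, 0.5, -0.5, 0, 0, 0, 0, 80, 0.6, -0.6, 0, 0, 0, 0, 80, 0.7, -0.7, 0, 0, 0, 0, 80, 0.8, -0.8, 0, 0, 0, 0, 80, 0.9, -0.9, 0, 0, 0, 0, 80, 1, -1, 0, 0, 0, 0, 80]

```text
time_s: 2.1
eef_pos: [375.9, -213.3, 222.7]
tcp_rot: [180.0, -0.0, 26.6]
contact_force: [-0.5, 0.0, 1.1]
width: 80.1
```

carry_out:
  rows: [0.1, -0.1, 0, 0, 0, 0, 80, 0.2, -0.2, 0, 0, 0, 0, 80, 0.3, -0.3, 0, 0, 0, 0, 80, 0.4, -0.4, 0, 0, 0, 0, 80, 0.5, -0.5, 0, 0, 0, 0, 80, 0.6, -0.6, 0, 0, 0, 0, 80, 0.7, -0.7, 0, 0, 0, 0, 80, 0.8, -0.8, 0, 0, 0, 0, 80, 0.9, -0.9, 0, 0, 0, 0, 80, 1, -1, 0, 0, 0, 0, 80]

```text
time_s: 3.1
eef_pos: [429.3, -52.3, 222.7]
tcp_rot: [-180.0, -0.0, 26.6]
contact_force: [-0.4, -0.4, -0.4]
width: 79.9
```

carry_out:
  rows: [0.1, -0.1, 0, 0, 0, 0, 80, 0.2, -0.2, 0, 0, 0, 0, 80, 0.3, -0.3, 0, 0, 0, 0, 80, 0.4, -0.4, 0, 0, 0, 0, 80, 0.5, -0.5, 0, 0, 0, 0, 80, 0.6, -0.6, 0, 0, 0, 0, 80, 0.7, -0.7, 0, 0, 0, 0, 80, 0.8, -0.8, 0, 0, 0, 0, 80, 0.9, -0.9, 0, 0, 0, 0, 80, 1, -1, 0, 0, 0, 0, 80]

```text
time_s: 4.1
eef_pos: [482.8, 108.7, 222.7]
tcp_rot: [-180.0, 0.0, 26.6]
contact_force: [0.3, -0.3, -0.1]
width: 80.1
```

```bash
python3 - <<'E'
from mv import *
from station import ctrl
p,R=get(); p=p+R.apply([480,-480,0]); json.dump(dict(p=p.tolist(),q=R.as_quat().tolist()),open(F,'w'))
show(ctrl)
plan([((518,225,100),tool(8.2),70,10)])
E
```

```text
4.1 tcp [482.8 108.7 222.7] [-180.     0.    26.6] err [-0.2  1.3  0. ] F [ 0.3 -0.3 -0.1] M [-0.  0. -0.] w 80.1 q [ 4.7 11.9 99.2  0.  68.9 68.1]
OUT OF RANGE [ 0.7 -0.7  1. ]
10 x 0.699, -0.746, 1.022, 0, 0, -0.199, 70
rows 10
```

```bash
python3 - <<'E'
from mv import *
from station import ctrl
json.dump(dict(p=(np.array([268.39,-536.59,222.623])+Ro.from_euler('xyz',[180,0,26.571],degrees=True).apply([480,-480,0])).tolist(),q=Ro.from_euler('xyz',[180,0,26.571],degrees=True).as_quat().tolist()),open(F,'w'))
plan([((518,225,103),tool(8.2),70,10)])
print(get()[0])
plan([((518,225,60),None,60,3),((518,225,32),None,56,3),((518,225,32),None,20,4)])
E
```

```text
10 x 0.699, -0.746, 0.997, 0, 0, -0.199, 70
rows 10
[517.96344513 225.0048925  102.983     ]
3 x 0, 0, 0.358, 0, 0, 0, 60
3 x 0, 0, 0.592, 0, 0, 0, 56
4 x 0, 0, 0.592, 0, 0, 0, 20
rows 10
```

carry_out:
  rows: [0.08, -0.09, 0.05, 0, 0, -0.02, 70, 0.16, -0.18, 0.15, 0, 0, -0.04, 70, 0.24, -0.27, 0.25, 0, 0, -0.06, 70, 0.33, -0.36, 0.36, 0, 0, -0.08, 70, 0.42, -0.45, 0.48, 0, 0, -0.1, 70, 0.5, -0.54, 0.6, 0, 0, -0.12, 70, 0.58, -0.62, 0.72, 0, 0, -0.14, 70, 0.64, -0.69, 0.84, 0, 0, -0.16, 70, 0.699, -0.746, 0.93, 0, 0, -0.18, 70, 0.699, -0.746, 0.997, 0, 0, -0.199, 70]

```text
time_s: 5.1
eef_pos: [517.7, 226.7, 102.2]
tcp_rot: [-180.0, -0.0, 98.6]
contact_force: [-0.5, -0.1, 0.2]
width: 69.9
```

```bash
python3 - <<'E'
from mv import *
from h import *
from station import ctrl
show(ctrl)
d=ctrl.snapshot("top"); cv2.imwrite("pics/top1.png",d["pixels"]); crop('top1',140,180,110,75,7,'e1')
d=ctrl.snapshot("scene"); cv2.imwrite("pics/scene1.png",d["pixels"]); crop('scene1',370,110,90,80,7,'e2')
E
```

```text
5.1 tcp [517.7 226.7 102.2] [-180.    -0.    98.6] err [-0.3  1.6 70.3] F [-0.5 -0.1  0.2] M [-0.  -0.1  0.1] w 69.9 q [16.6 25.5 98.3  0.  56.2  8.1]
```

View pics/e1.png

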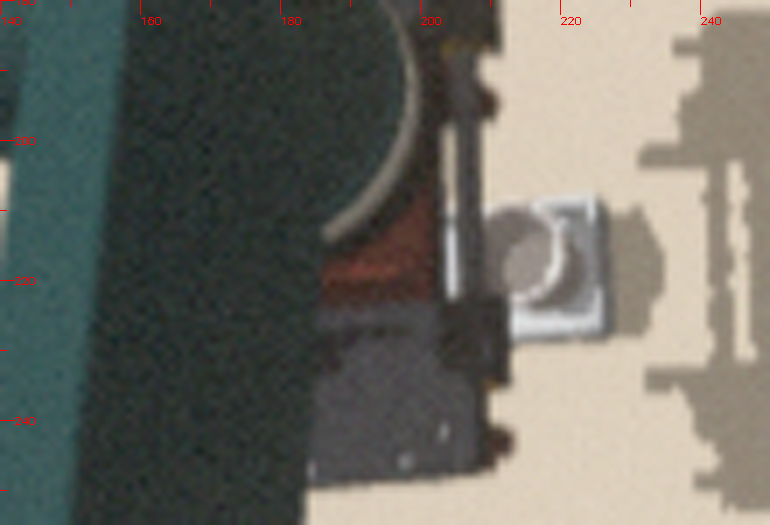

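View pics/e2.png

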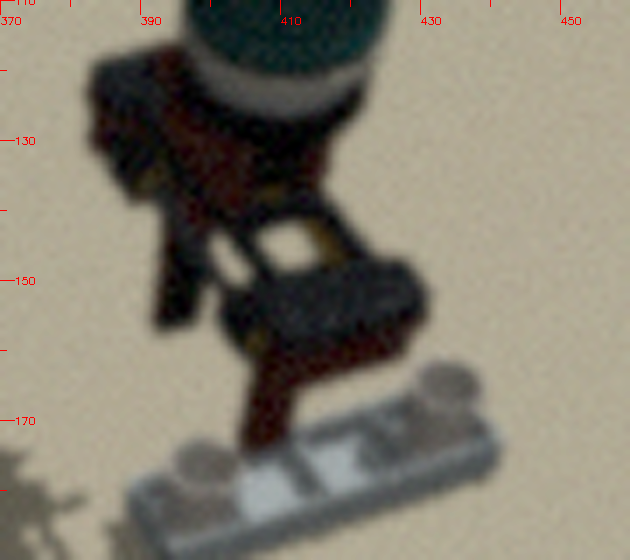

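```bash
python3 - <<'E'
from h import *
from station import ctrl
o=ctrl.observe(); print(o['eef_pos'])
print(proj("scene",o['eef_pos']), proj("scene",np.array(o['eef_pos'])+[-38,-6,0]),proj("scene",np.array(o['eef_pos'])+[38,6,0]))
E
```

```text
[516.60678211 225.57045976 101.84922912]
[400.27947771 164.31861707] [394.4558002  156.01021415] [406.31173703 172.92459515]
```

carry_out:
  rows: [0, 0, 0.12, 0, 0, 0, 60, 0, 0, 0.24, 0, 0, 0, 60, 0, 0, 0.36, 0, 0, 0, 60, 0, 0, 0.46, 0, 0, 0, 56, 0, 0, 0.55, 0, 0, 0, 56, 0, 0, 0.592, 0, 0, 0, 56, 0, 0, 0.592, 0, 0, 0, 25, 0, 0, 0.592, 0, 0, 0, 25, 0, 0, 0.592, 0, 0, 0, 25, 0, 0, 0.592, 0, 0, 0, 25]
  force: 8

```text
time_s: 6.2
eef_pos: [518.5, 225.2, 32.6]
tcp_rot: [179.9, -0.0, 98.2]
contact_force: [-0.4, -1.1, -0.1]
width: 34.2
```

```bash
python3 - <<'E'
from mv import *
from station import ctrl
show(ctrl)
rp=np.array([508,5,47.5]); RT=Ro.from_euler('z',11,degrees=True)*Ro.from_euler('y',-30,degrees=True)
c=lambda x,y,z: rp+RT.apply([x,y,z])
for z in (90,33): print(c(-2,-63.4,z),c(-2,-21.1,z))
p,R=get(); T=c(-2,-63.4,90); print(R.inv().apply(T-p))
E
```

```text
6.2 tcp [518.5 225.2  32.6] [179.9  -0.   98.2] err [0.5 0.2 0.6] F [-0.4 -1.1 -0.1] M [-0.  -0.2  0. ] w 34.2 q [ 16.5  31.2 101.3   0.   47.5   8.3]
[474.2 -66.2 124.4] [466.2 -24.6 124.4]
[502.2 -60.7  75.1] [494.1 -19.2  75.1]
[-281.9  -84.9  -92.5]
```

```bash
cat >> mv.py <<'E'
rp=np.array([508,5,47.5]); RT=Ro.from_euler('z',11,degrees=True)*Ro.from_euler('y',-30,degrees=True)
c=lambda x,y,z: rp+RT.apply([x,y,z])
E
python3 - <<'E'
from mv import *
p,R=get(); 
plan([(p+R.apply([-108,-24,-118]),None,25,10)]); print(get()[0])
plan([(c(-2,5,97),tool(11,30),25,10)]); print(get()[0])
plan([(c(-2,-63.4,94),None,25,6),(c(-2,-63.4,50),None,25,4)]); print(get()[0])
E
```

```text
10 x -0.9, -0.2, -0.983, 0, 0, 0, 25
rows 10
[509.6339203  114.68436397 149.903     ]
10 x -0.881, -0.564, 0.162, -0.0833, 0.002, -0.0076, 25
rows 10
[4.57746539e+02 3.82130835e-01 1.30463000e+02]
6 x -0.57, 0, 0.025, 0, 0, 0, 25
4 x -0.57, 0, 0.391, 0, 0, 0, 25
rows 10
[493.83282166 -62.28925258  89.84127761]
```

carry_out:
  rows: [0, 0, -0.06, 0, 0, 0, 25, 0, 0, -0.18, 0, 0, 0, 25, 0, 0, -0.32, 0, 0, 0, 25, -0.06, 0, -0.46, 0, 0, 0, 25, -0.18, -0.03, -0.6, 0, 0, 0, 25, -0.32, -0.06, -0.72, 0, 0, 0, 25, -0.46, -0.1, -0.82, 0, 0, 0, 25, -0.6, -0.13, -0.9, 0, 0, 0, 25, -0.75, -0.17, -0.95, 0, 0, 0, 25, -0.9, -0.2, -0.983, 0, 0, 0, 25]
  force: 8

```text
time_s: 7.2
eef_pos: [509.4, 113.4, 151.1]
tcp_rot: [180.0, 0.0, 98.2]
contact_force: [-0.1, -0.4, -0.6]
width: 33.9
```

```bash
python3 - <<'E'
from station import ctrl
from h import *
o=ctrl.observe(); print(o['width'],o['eef_pos'])
d=ctrl.snapshot("scene"); cv2.imwrite("pics/scene2.png",d["pixels"]); crop('scene2',290,90,150,110,5,'e3')
E
```

```text
33.88684437644052 [509.37055146 113.42452745 151.08501937]
```

View pics/e3.png

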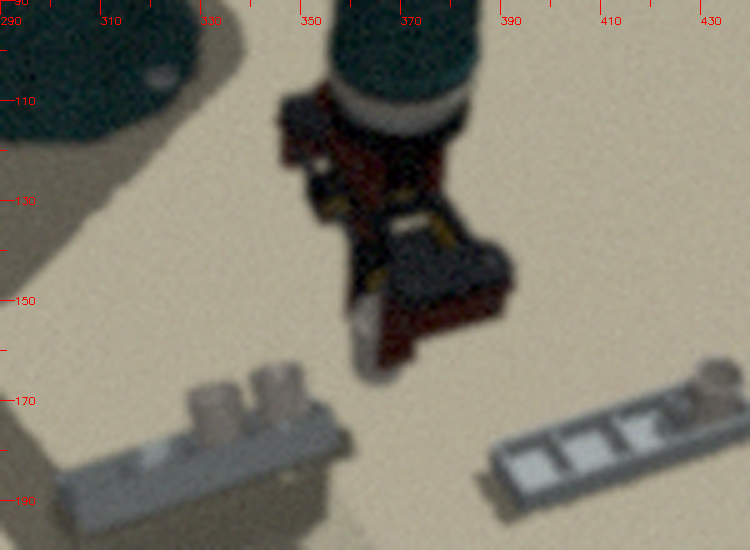

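The crucible is held upright at about (364,165), and its old cell is empty.

carry_out:
  rows: [-0.09, -0.05, 0.0, -0.008, 0.0002, -0.0008, 25, -0.18, -0.1, 0.01, -0.016, 0.0004, -0.0015, 25, -0.27, -0.16, 0.03, -0.025, 0.0006, -0.0023, 25, -0.36, -0.22, 0.05, -0.034, 0.0008, -0.003, 25, -0.45, -0.28, 0.07, -0.043, 0.001, -0.004, 25, -0.54, -0.34, 0.09, -0.052, 0.0012, -0.0048, 25, -0.63, -0.4, 0.11, -0.06, 0.0014, -0.0055, 25, -0.72, -0.46, 0.13, -0.068, 0.0016, -0.0062, 25, -0.8, -0.52, 0.15, -0.076, 0.0018, -0.007, 25, -0.881, -0.564, 0.162, -0.0833, 0.002, -0.0076, 25]

```text
time_s: 8.25
eef_pos: [458.9, 7.3, 131.2]
tcp_rot: [151.3, -0.3, 101.1]
contact_force: [0.6, 0.7, -0.1]
width: 33.7
```

carry_out:
  rows: [-0.1, 0, 0, 0, 0, 0, 25, -0.2, 0, 0, 0, 0, 0, 25, -0.3, 0, 0.01, 0, 0, 0, 25, -0.4, 0, 0.015, 0, 0, 0, 25, -0.5, 0, 0.02, 0, 0, 0, 25, -0.57, 0, 0.025, 0, 0, 0, 25, -0.57, 0, 0.12, 0, 0, 0, 25, -0.57, 0, 0.22, 0, 0, 0, 25, -0.57, 0, 0.32, 0, 0, 0, 25, -0.57, 0, 0.391, 0, 0, 0, 25]

```text
time_s: 9.25
eef_pos: [495.2, -54.8, 89.1]
tcp_rot: [151.4, -0.4, 101.1]
contact_force: [0.2, 0.5, -1.1]
width: 33.8
```

```bash
python3 - <<'E'
from station import ctrl
from mv import *
from h import *
show(ctrl)
for n in("scene","top"):
    d=ctrl.snapshot(n); cv2.imwrite(f"pics/{n}3.png",d["pixels"])
crop('scene3',270,110,120,100,6,'e4'); crop('top3',250,180,120,80,6,'e5')
E
```

```text
9.25 tcp [495.2 -54.8  89.1] [151.4  -0.4 101.1] err [ 1.4  7.5 -0.7] F [ 0.2  0.5 -1.1] M [-0.1  0.2 -0. ] w 33.8 q [-28.3  17.4 130.   61.9  20.4 -96. ]
```

View pics/e4.png

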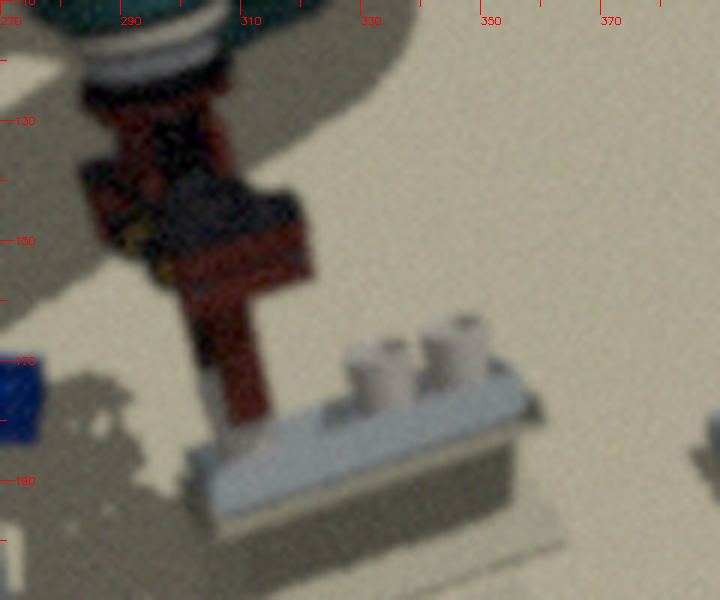

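View pics/e5.png

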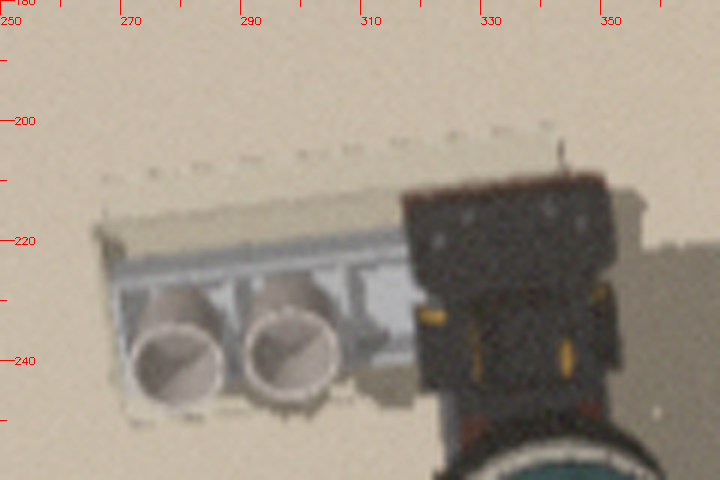

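```bash
python3 - <<'E'
from mv import *
plan([(c(-2,-63.4,56),None,25,10)])
E
```

```text
10 x 0, 0, -0.05, 0, 0, 0, 25
rows 10
```

carry_out:
  rows: [0, 0, -0.05, 0, 0, 0, 25, 0, 0, -0.05, 0, 0, 0, 25, 0, 0, -0.05, 0, 0, 0, 25, 0, 0, -0.05, 0, 0, 0, 25, 0, 0, -0.05, 0, 0, 0, 25, 0, 0, -0.05, 0, 0, 0, 25, 0, 0, -0.05, 0, 0, 0, 25, 0, 0, -0.05, 0, 0, 0, 25, 0, 0, -0.05, 0, 0, 0, 25, 0, 0, -0.05, 0, 0, 0, 25]

```text
time_s: 10.35
eef_pos: [492.2, -55.4, 94.6]
tcp_rot: [151.4, -0.3, 101.1]
contact_force: [-0.3, 1.0, -0.3]
width: 34.1
```

```bash
python3 - <<'E'
from station import ctrl
from mv import *
show(ctrl)
o=ctrl.observe(); print(RT.inv().apply(o['eef_pos']-rp))
E
```

```text
10.35 tcp [492.2 -55.4  94.6] [151.4  -0.3 101.1] err [ 1.3  7.5 -0.4] F [-0.3  1.  -0.3] M [-0.1  0.2  0. ] w 34.1 q [-28.6  16.4 130.   59.6  21.1 -93.8]
[  0.2 -56.2  54.3]
```

```bash
cat >> mv.py <<'E'
def resync(ctrl):
    o=ctrl.observe(); json.dump(dict(p=list(o['eef_pos']),q=Ro.from_euler('xyz',o['tcp_rot'],degrees=True).as_quat().tolist()),open(F,'w'))
E
python3 - <<'E'
from mv import *
from station import ctrl
resync(ctrl)
plan([(c(-2,-63.4,55),tool(11,30),25,3),(c(-2,-63.4,38),tool(11,30),25,7)])
E
```

```text
3 x -0.06, -0.018, -0.005, -0.0039, -0.001, -0.0002, 25
7 x -0.061, -0.015, 0.136, -0.0039, -0.001, -0.0002, 25
rows 10
```

carry_out:
  rows: [-0.02, -0.006, 0, -0.0013, 0, 0, 25, -0.04, -0.012, 0, -0.0026, 0, 0, 25, -0.06, -0.018, -0.005, -0.0039, -0.001, -0.0002, 25, -0.06, -0.018, -0.005, -0.0039, -0.001, -0.0002, 25, -0.061, -0.017, 0.03, -0.0039, -0.001, -0.0002, 25, -0.061, -0.016, 0.06, -0.0039, -0.001, -0.0002, 25, -0.061, -0.015, 0.09, -0.0039, -0.001, -0.0002, 25, -0.061, -0.015, 0.12, -0.0039, -0.001, -0.0002, 25, -0.061, -0.015, 0.136, -0.0039, -0.001, -0.0002, 25, -0.061, -0.015, 0.136, -0.0039, -0.001, -0.0002, 25]

```text
time_s: 11.35
eef_pos: [499.7, -61.0, 79.0]
tcp_rot: [150.0, -0.0, 101.0]
contact_force: [-0.3, 0.7, 0.1]
width: 34.0
```

```bash
python3 - <<'E'
from station import ctrl
from mv import *
from h import *
show(ctrl)
o=ctrl.observe(); print(RT.inv().apply(o['eef_pos']-rp))
d=ctrl.snapshot("scene"); cv2.imwrite(f"pics/scene4.png",d["pixels"])
crop('scene4',280,140,90,70,8,'e6')
E
```

```text
11.35 tcp [499.7 -61.   79. ] [150.  -0. 101.] err [-0.   0.2 -0.4] F [-0.3  0.7  0.1] M [-0.   0.2  0.1] w 34.0 q [ -29.5   19.6  131.    73.8   19.8 -109.3]
[ -2.2 -63.2  37.7]
```

View pics/e6.png

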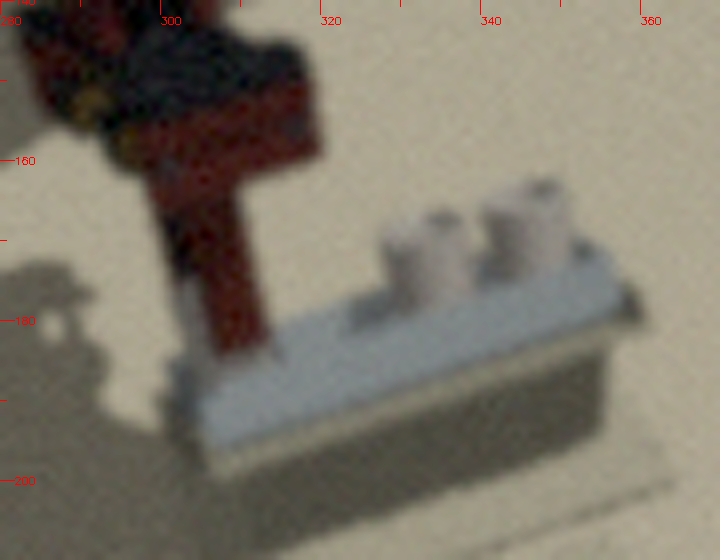

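carry_out:
  rows: [0, 0, 0.005, 0, 0, 0, 25, 0, 0, 0.01, 0, 0, 0, 25, 0, 0, 0.015, 0, 0, 0, 25, 0, 0, 0.02, 0, 0, 0, 25, 0, 0, 0.025, 0, 0, 0, 25, 0, 0, 0.03, 0, 0, 0, 25, 0, 0, 0.035, 0, 0, 0, 25, 0, 0, 0.04, 0, 0, 0, 25, 0, 0, 0.04, 0, 0, 0, 25, 0, 0, 0.04, 0, 0, 0, 25]

```text
time_s: 12.4
eef_pos: [502.5, -60.9, 75.8]
tcp_rot: [149.9, 0.0, 101.0]
contact_force: [-0.6, -0.6, 5.8]
width: 34.2
```

```bash
python3 - <<'E'
from station import ctrl
from mv import *
p,R=get();plan([(p+R.apply([0,0,4.8]),None,25,10)])
show(ctrl); o=ctrl.observe(); print(RT.inv().apply(o['eef_pos']-rp), RT.inv().apply(o['contact_force']))
E
```

```text
10 x 0, 0, 0.04, 0, 0, 0, 25
rows 10
12.4 tcp [502.5 -60.9  75.8] [149.9   0.  101. ] err [ 0.5 -0.1  0.5] F [-0.6 -0.6  5.8] M [ 0.1 -0.1  0. ] w 34.2 q [ -29.2   20.3  130.9   75.9   19.5 -111.3]
[ -1.4 -63.6  33.5] [ 2.3 -0.4  5.3]
```

```bash
python3 - <<'E'
from mv import *
p,R=get()
plan([(p,None,54,3),(c(-2,-63.4,65),None,54,3),(c(-2,-40,98),None,54,4)]); print(get()[0])
p,R=get()
plan([(p+np.array([20,114,30]),tool(8.5),60,10)]);print(get()[0])
E
```

```text
3 x 0, 0, 0, 0, 0, 0, 54
3 x 0, 0.001, -0.265, 0, 0, 0, 54
4 x 0.195, 0.001, -0.54, 0, 0, 0, 54
rows 10
[465.87145861 -43.98031133 131.42332049]
10 x 0.901, 0.424, -0.044, 0.0834, -0.0018, 0.0068, 60
rows 10
[485.90886014  70.05366074 161.44569473]
```

carry_out:
  rows: [0, 0, 0, 0, 0, 0, 54, 0, 0, 0, 0, 0, 0, 54, 0, 0, 0, 0, 0, 0, 54, 0, 0, 0, 0, 0, 0, 54, 0, 0, -0.05, 0, 0, 0, 54, 0, 0, -0.13, 0, 0, 0, 54, 0, 0, -0.23, 0, 0, 0, 54, 0.03, 0, -0.34, 0, 0, 0, 54, 0.1, 0, -0.45, 0, 0, 0, 54, 0.195, 0, -0.541, 0, 0, 0, 54]

```text
time_s: 13.4
eef_pos: [465.5, -44.2, 132.0]
tcp_rot: [150.0, 0.0, 101.0]
contact_force: [-0.3, 0.4, 0.1]
width: 53.8
```

```bash
python3 - <<'E'
from station import ctrl
from h import *
d=ctrl.snapshot("scene"); cv2.imwrite(f"pics/scene5.png",d["pixels"])
crop('scene5',280,110,100,100,6,'e7'); o=ctrl.observe();print(o['eef_pos'],o['tcp_rot'])
E
```

```text
[463.99090678 -42.20752972 132.4430916 ] [ 1.49992109e+02 -7.01423504e-02  1.01018323e+02]
```

View pics/e7.png

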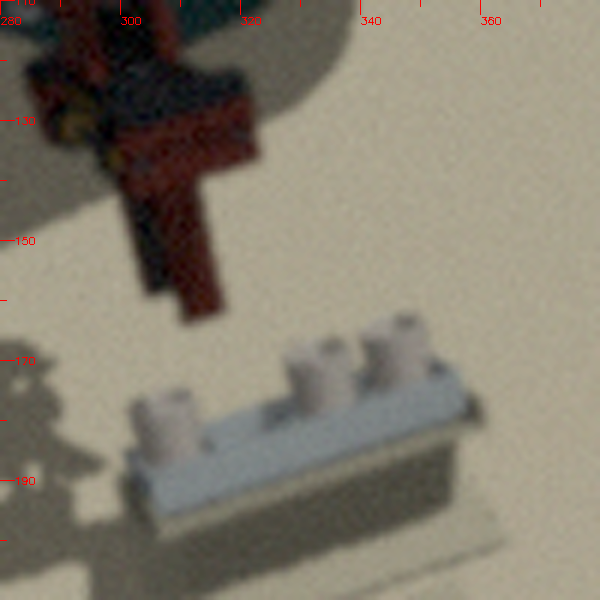

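The first crucible stands in the end cell at about (307,180), at the same height as its neighbours.

carry_out:
  rows: [0.09, 0.04, 0, 0.008, 0, 0.0007, 60, 0.18, 0.08, 0, 0.016, -0.0003, 0.0014, 60, 0.27, 0.12, 0, 0.025, -0.0005, 0.002, 60, 0.36, 0.17, 0, 0.034, -0.0007, 0.0027, 60, 0.45, 0.21, -0.01, 0.043, -0.0009, 0.0034, 60, 0.54, 0.25, -0.02, 0.052, -0.0011, 0.004, 60, 0.63, 0.3, -0.025, 0.06, -0.0013, 0.0048, 60, 0.72, 0.34, -0.03, 0.068, -0.0015, 0.0055, 60, 0.81, 0.39, -0.04, 0.076, -0.0017, 0.0062, 60, 0.901, 0.424, -0.044, 0.0834, -0.0018, 0.0068, 60]

```text
time_s: 14.45
eef_pos: [486.1, 71.0, 161.4]
tcp_rot: [-179.9, -0.0, 98.5]
contact_force: [0.7, -0.0, -0.3]
width: 60.0
```

```bash
python3 - <<'E'
from station import ctrl
from mv import *
show(ctrl); resync(ctrl)
p,R=get(); T=np.array([498,349.5,32]); print(R.inv().apply(T-p))
E
```

```text
14.45 tcp [486.1  71.  161.4] [-179.9   -0.    98.5] err [ 0.2  0.9 -0.1] F [ 0.7 -0.  -0.3] M [ 0.  -0.1  0. ] w 60.0 q [  0.2  15.8 103.9   0.   60.5  -8.3]
[273.6  53.4 129.5]
```

```bash
python3 - <<'E'
from mv import *
json.dump(dict(p=[485.909,70.054,161.446],q=tool(8.5).as_quat().tolist()),open(F,'w'))
for v in ([.99,.2,.1],[.99,.2,.5]):
    p,R=get(); plan([(p+R.apply(np.array(v)*120),None,60,10)])
print(get()[0])
T=np.array([497,349.5,32.])
plan([(T+[0,0,25],None,60,4),(T,None,56,2),(T,None,25,4)])
E
```

```text
10 x 0.99, 0.2, 0.1, 0, 0, 0, 60
rows 10
10 x 0.99, 0.2, 0.5, 0, 0, 0, 60
rows 10
[498.26224536 312.13902087  89.446     ]
4 x 0.309, 0.036, 0.27, 0, 0, 0, 60
2 x 0.309, 0.036, 0.479, 0, 0, 0, 56
4 x 0.309, 0.036, 0.479, 0, 0, 0, 25
rows 10
```

carry_out:
  rows: [0.1, 0.02, 0.01, 0, 0, 0, 60, 0.2, 0.04, 0.02, 0, 0, 0, 60, 0.3, 0.06, 0.03, 0, 0, 0, 60, 0.4, 0.08, 0.04, 0, 0, 0, 60, 0.5, 0.1, 0.05, 0, 0, 0, 60, 0.6, 0.12, 0.06, 0, 0, 0, 60, 0.7, 0.14, 0.07, 0, 0, 0, 60, 0.8, 0.16, 0.08, 0, 0, 0, 60, 0.9, 0.18, 0.09, 0, 0, 0, 60, 0.99, 0.2, 0.1, 0, 0, 0, 60]

```text
time_s: 15.45
eef_pos: [492.0, 192.2, 149.4]
tcp_rot: [-180.0, -0.0, 98.5]
contact_force: [-0.5, -0.4, 1.8]
width: 59.8
```

carry_out:
  rows: [0.1, 0.02, 0.05, 0, 0, 0, 60, 0.2, 0.04, 0.1, 0, 0, 0, 60, 0.3, 0.06, 0.15, 0, 0, 0, 60, 0.4, 0.08, 0.2, 0, 0, 0, 60, 0.5, 0.1, 0.25, 0, 0, 0, 60, 0.6, 0.12, 0.3, 0, 0, 0, 60, 0.7, 0.14, 0.35, 0, 0, 0, 60, 0.8, 0.16, 0.4, 0, 0, 0, 60, 0.9, 0.18, 0.45, 0, 0, 0, 60, 0.99, 0.2, 0.5, 0, 0, 0, 60]

```text
time_s: 16.45
eef_pos: [498.2, 313.2, 89.0]
tcp_rot: [-180.0, -0.0, 98.5]
contact_force: [0.6, 0.6, 0.0]
width: 60.4
```

carry_out:
  rows: [0.1, 0.01, 0.03, 0, 0, 0, 60, 0.2, 0.02, 0.09, 0, 0, 0, 60, 0.29, 0.036, 0.18, 0, 0, 0, 60, 0.309, 0.036, 0.28, 0, 0, 0, 60, 0.309, 0.036, 0.38, 0, 0, 0, 56, 0.309, 0.036, 0.479, 0, 0, 0, 56, 0.309, 0.036, 0.479, 0, 0, 0, 25, 0.309, 0.036, 0.479, 0, 0, 0, 25, 0.309, 0.036, 0.479, 0, 0, 0, 25, 0.309, 0.036, 0.479, 0, 0, 0, 25]
  force: 8

```text
time_s: 17.45
eef_pos: [497.4, 349.5, 32.6]
tcp_rot: [180.0, -0.0, 98.5]
contact_force: [-0.6, -1.1, -0.9]
width: 34.1
```

```bash
python3 - <<'E'
from station import ctrl
from mv import *
show(ctrl)
p,R=get(); plan([(p+R.apply([-96,-20,-118]),None,25,10)]); print(get()[0])
p,R=get(); plan([(p+R.apply([-118,-30,0]),None,25,10)]); print(get()[0])
plan([(c(-2,15,97),tool(11,30),25,10)]); print(get()[0])
E
```

```text
17.45 tcp [497.4 349.5  32.6] [180.   -0.   98.5] err [0.3 0.  0.7] F [-0.6 -1.1 -0.9] M [ 0.  -0.1  0. ] w 34.1 q [28.6 33.7 95.6  0.  50.7 20.1]
10 x -0.8, -0.167, -0.983, 0, 0, 0, 25
rows 10
[491.4 251.5 149.9]
10 x -0.983, -0.25, 0, 0, 0, 0, 25
rows 10
[479.2 130.4 149.9]
10 x -0.963, -0.341, 0.162, -0.0833, 0.0018, -0.0068, 25
rows 10
[455.8  10.1 130.5]
```

```bash
python3 - <<'E'
from mv import *
json.dump(dict(p=[491.4,251.5,149.9],q=tool(8.5).as_quat().tolist()),open(F,'w'))
p,R=get(); plan([(p+R.apply([-118,-36,-5]),tool(9.8,18),25,10)]); print(get()[0])
plan([(c(-2,15,97),tool(11,30),25,10)]); print(get()[0])
E
```

```text
10 x -0.983, -0.3, -0.042, -0.05, 0.0006, -0.0036, 25
rows 10
[473.23102706 129.51454996 154.94      ]
10 x -0.956, -0.36, 0.097, -0.0333, 0.0013, -0.003, 25
rows 10
[455.83301702  10.08956022 130.49845599]
```

carry_out:
  rows: [0, 0, -0.06, 0, 0, 0, 25, 0, 0, -0.18, 0, 0, 0, 25, 0, 0, -0.32, 0, 0, 0, 25, -0.06, 0, -0.46, 0, 0, 0, 25, -0.17, -0.03, -0.6, 0, 0, 0, 25, -0.28, -0.06, -0.72, 0, 0, 0, 25, -0.4, -0.09, -0.82, 0, 0, 0, 25, -0.53, -0.12, -0.9, 0, 0, 0, 25, -0.67, -0.15, -0.95, 0, 0, 0, 25, -0.8, -0.167, -0.983, 0, 0, 0, 25]

```text
time_s: 18.45
eef_pos: [490.9, 249.9, 150.5]
tcp_rot: [-180.0, 0.0, 98.5]
contact_force: [0.0, -0.8, -0.8]
width: 34.2
```

carry_out:
  rows: [-0.1, -0.03, -0.004, -0.005, 0, -0.0004, 25, -0.2, -0.06, -0.008, -0.01, 0.0001, -0.0008, 25, -0.3, -0.09, -0.012, -0.015, 0.0002, -0.0011, 25, -0.4, -0.12, -0.016, -0.02, 0.0002, -0.0014, 25, -0.5, -0.15, -0.02, -0.025, 0.0003, -0.0018, 25, -0.6, -0.18, -0.025, -0.03, 0.0004, -0.0022, 25, -0.7, -0.21, -0.03, -0.035, 0.0004, -0.0025, 25, -0.8, -0.24, -0.034, -0.04, 0.0005, -0.0029, 25, -0.9, -0.27, -0.038, -0.045, 0.0006, -0.0032, 25, -0.983, -0.3, -0.042, -0.05, 0.0006, -0.0036, 25]

```text
time_s: 19.45
eef_pos: [472.4, 128.1, 154.7]
tcp_rot: [162.0, 0.0, 99.8]
contact_force: [0.7, -0.4, -0.3]
width: 33.6
```

carry_out:
  rows: [-0.1, -0.04, 0.01, -0.0033, 0.0001, -0.0003, 25, -0.2, -0.07, 0.02, -0.0067, 0.0003, -0.0006, 25, -0.3, -0.11, 0.03, -0.01, 0.0004, -0.0009, 25, -0.4, -0.15, 0.04, -0.0133, 0.0005, -0.0012, 25, -0.5, -0.18, 0.05, -0.0167, 0.0006, -0.0015, 25, -0.6, -0.22, 0.06, -0.02, 0.0008, -0.0018, 25, -0.7, -0.25, 0.07, -0.0233, 0.0009, -0.0021, 25, -0.8, -0.29, 0.08, -0.0267, 0.001, -0.0024, 25, -0.9, -0.33, 0.09, -0.03, 0.0012, -0.0027, 25, -0.956, -0.36, 0.097, -0.0333, 0.0013, -0.003, 25]

```text
time_s: 20.45
eef_pos: [455.2, 8.6, 130.4]
tcp_rot: [150.0, 0.1, 100.9]
contact_force: [0.0, 0.9, -0.3]
width: 34.1
```

```bash
python3 - <<'E'
from station import ctrl
from mv import *
show(ctrl)
E
```

```text
20.45 tcp [455.2   8.6 130.4] [150.    0.1 100.9] err [-0.6 -1.5 -0.1] F [ 0.   0.9 -0.3] M [-0.   0.2 -0. ] w 34.1 q [-20.6   7.8 134.4  53.3  19.  -79.8]
```

```bash
python3 - <<'E'
from mv import *
plan([(c(-2,-22,95),None,25,3),(c(-2,-22,39),None,25,7)]); print(get()[0])
E
```

```text
3 x -0.308, 0, 0.017, 0, 0, 0, 25
7 x -0.308, 0, 0.483, 0, 0, 0, 25
rows 10
[491.31497661 -20.67478143  80.2989637 ]
```

carry_out:
  rows: [-0.12, 0, 0, 0, 0, 0, 25, -0.25, 0, 0.01, 0, 0, 0, 25, -0.308, 0, 0.02, 0, 0, 0, 25, -0.308, 0, 0.08, 0, 0, 0, 25, -0.308, 0, 0.16, 0, 0, 0, 25, -0.308, 0, 0.24, 0, 0, 0, 25, -0.308, 0, 0.32, 0, 0, 0, 25, -0.308, 0, 0.4, 0, 0, 0, 25, -0.308, 0, 0.45, 0, 0, 0, 25, -0.308, 0, 0.483, 0, 0, 0, 25]

```text
time_s: 21.45
eef_pos: [491.0, -20.7, 79.8]
tcp_rot: [150.1, -0.0, 101.0]
contact_force: [1.0, 0.4, 0.7]
width: 34.1
```

```bash
python3 - <<'E'
from station import ctrl
from mv import *
show(ctrl); o=ctrl.observe(); print(RT.inv().apply(o['eef_pos']-rp), RT.inv().apply(o['contact_force']))
E
```

```text
21.45 tcp [491.  -20.7  79.8] [150.1  -0.  101. ] err [-0.3 -0.  -0.5] F [1.  0.4 0.7] M [-0.1  0.1 -0. ] w 34.1 q [ -23.5   18.7  133.1   80.5   16.6 -110.8]
[ -2.5 -22.   38.8] [1.3 0.2 0.1]
```

```bash
python3 - <<'E'
from mv import *
p,R=get()
plan([(p+R.apply([0,0,5.4]),None,25,10)]); 
p,R=get()
plan([(c(-2,-22,65),None,54,3),(c(-2,15,98),None,54,4)]); print(get()[0])
p,R=get()
plan([(p+np.array([14,112,20]),tool(8.2,5),80,10)]);print(get()[0])
E
```

```text
10 x 0, 0, 0.045, 0, 0, 0, 25
rows 10
3 x 0, 0, -0.261, 0, 0, 0, 54
4 x 0.308, 0, -0.536, 0, 0, 0, 54
rows 7
[455.36195697   9.99815391 131.32992897]
10 x 0.894, 0.337, 0.002, 0.0694, -0.0023, 0.0074, 80
rows 10
[469.4246295  122.00951118 151.33359571]
```

carry_out:
  rows: [0, 0, 0.008, 0, 0, 0, 25, 0, 0, 0.016, 0, 0, 0, 25, 0, 0, 0.024, 0, 0, 0, 25, 0, 0, 0.032, 0, 0, 0, 25, 0, 0, 0.04, 0, 0, 0, 25, 0, 0, 0.045, 0, 0, 0, 25, 0, 0, 0.045, 0, 0, 0, 25, 0, 0, 0.045, 0, 0, 0, 25, 0, 0, 0.045, 0, 0, 0, 25, 0, 0, 0.045, 0, 0, 0, 25]

```text
time_s: 22.45
eef_pos: [493.8, -20.2, 75.8]
tcp_rot: [150.0, 0.0, 101.0]
contact_force: [-1.3, -0.6, 3.5]
width: 34.2
```

Seated: there's about 3.5 N of contact at the expected depth. I'll release and retreat.

carry_out:
  rows: [0, 0, 0, 0, 0, 0, 54, 0, 0, 0, 0, 0, 0, 54, 0, 0, 0, 0, 0, 0, 54, 0, 0, 0, 0, 0, 0, 54, 0, 0, -0.06, 0, 0, 0, 54, 0, 0, -0.14, 0, 0, 0, 54, 0, 0, -0.25, 0, 0, 0, 54, 0, 0, -0.36, 0, 0, 0, 54, 0.14, 0, -0.47, 0, 0, 0, 54, 0.308, 0, -0.536, 0, 0, 0, 54]

```text
time_s: 23.45
eef_pos: [455.3, 9.6, 132.2]
tcp_rot: [150.0, 0.0, 100.9]
contact_force: [0.5, 0.7, -0.4]
width: 54.0
```

carry_out:
  rows: [0.09, 0.03, 0, 0.007, -0.0002, 0.0007, 80, 0.18, 0.07, 0, 0.014, -0.0005, 0.0015, 80, 0.27, 0.1, 0, 0.021, -0.0007, 0.0022, 80, 0.36, 0.13, 0, 0.028, -0.0009, 0.003, 80, 0.45, 0.17, 0, 0.035, -0.0012, 0.0037, 80, 0.54, 0.2, 0, 0.042, -0.0014, 0.0044, 80, 0.63, 0.24, 0, 0.049, -0.0016, 0.0052, 80, 0.72, 0.27, 0, 0.056, -0.0018, 0.0059, 80, 0.81, 0.3, 0, 0.063, -0.002, 0.0067, 80, 0.894, 0.337, 0.002, 0.0694, -0.0023, 0.0074, 80]

```text
time_s: 24.45
eef_pos: [469.0, 122.6, 151.5]
tcp_rot: [175.1, -0.0, 98.2]
contact_force: [-0.3, -0.7, -0.7]
width: 80.2
```

```bash
python3 - <<'E'
from station import ctrl
from mv import *
from h import *
show(ctrl)
for n in("scene","top"):
    d=ctrl.snapshot(n); cv2.imwrite(f"pics/{n}6.png",d["pixels"])
crop('scene6',290,150,170,60,4,'f1'); crop('top6',140,190,220,70,3,'f2')
im=np.vstack([cv2.resize(cv2.imread('pics/f1.png'),(680,240)),cv2.resize(cv2.imread('pics/f2.png'),(680,216))]);cv2.imwrite('pics/f3.png',im)
E
```

```text
24.45 tcp [469.  122.6 151.5] [175.1  -0.   98.2] err [-0.5  0.6  0.1] F [-0.3 -0.7 -0.7] M [ 0.  -0.1  0. ] w 80.2 q [  6.4  13.6 109.2   0.2  52.4  -2. ]
```

View pics/f3.png

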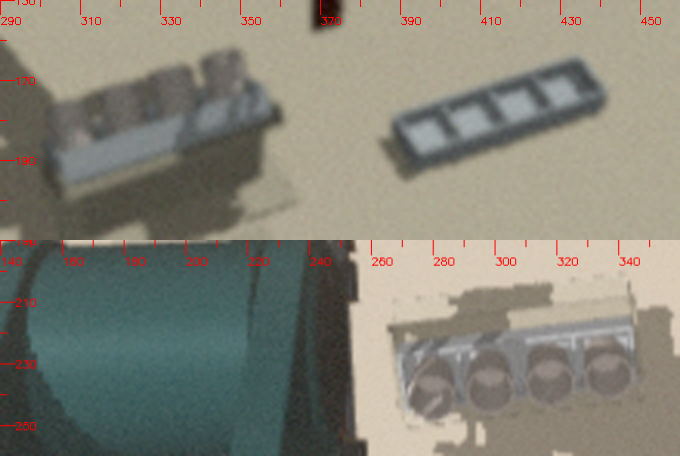

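All four crucibles stand in the rack tray, at about (283–335, 230–240) in the top view, and the bench tray is empty. I'll re-measure the bench tray from the scene view.

```bash
python3 - <<'E'
from h import *
crop('scene6',382,155,62,45,12,'g1')
im=load('scene6')[155:200,382:444]
E
```

```text
(no output)
```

View pics/g1.png

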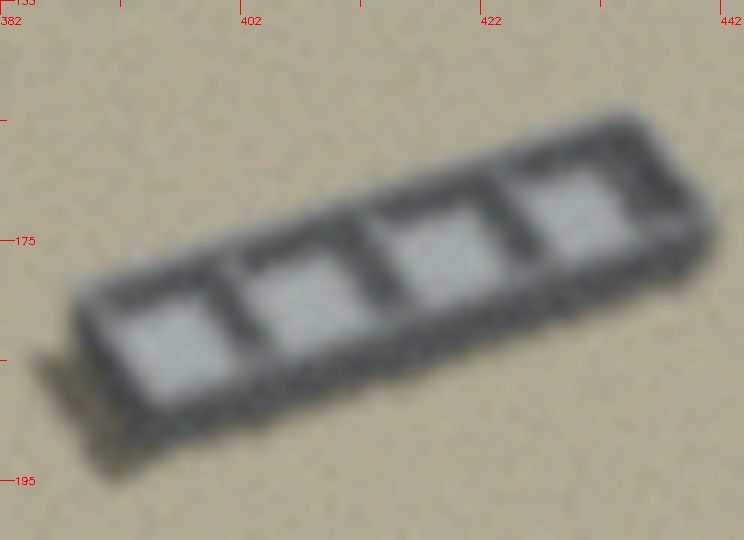

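```bash
python3 - <<'E'
from h import *
np.set_printoptions(precision=1,suppress=True)
q=[onz("scene",P(382,155,*c,12),28) for c in[(78,300),(632,108),(714,222),(140,428)]]
print(q, [np.linalg.norm(q[i]-q[(i+1)%4]) for i in range(4)], np.mean(q,0))
for a,b in((0,1),(3,2)):
    d=q[b]-q[a]; print(np.degrees(np.arctan2(d[1],d[0]))-90)
# divider crossings on front rim / back rim
q=[onz("scene",P(382,155,*c,12),28) for c in[(225,250),(362,205),(500,160)]]
print(q)
E
```

```text
[array([506.7, 197.4,  28. ]), array([474.2, 366.9,  28. ]), array([519. , 372.4,  28. ]), array([553. , 199.4,  28. ])] [np.float64(172.51180546254733), np.float64(45.171353586308356), np.float64(176.28472766519462), np.float64(46.34104825500565)] [513.2 284.   28. ]
10.845345203763472
11.09662547777711
[array([498.6, 241.3,  28. ]), array([491.5, 282.6,  28. ]), array([484.3, 324.7,  28. ])]
```

```bash
python3 - <<'E'
from mv import *
p,R=get()
plan([(p+np.array([18,110,-50]),tool(9.5),80,10)]); print(get()[0])
T=np.array([510,284.5,8.])
plan([(T+[0,0,45],None,80,4),(T,None,80,3),(T,None,40,3)]); print(get()[0])
E
```

```text
10 x 0.886, 0.242, 0.44, 0.0139, 0.0001, -0.0036, 80
rows 10
[487.41781394 232.03865834 101.28425915]
4 x 0.4, 0.258, 0.402, 0, 0, 0, 80
3 x 0.4, 0.258, 0.777, 0, 0, 0, 80
3 x 0.4, 0.258, 0.777, 0, 0, 0, 40
rows 10
[510.01690821 284.47687048   8.03333934]
```

carry_out:
  rows: [0.09, 0.02, 0.03, 0.002, 0, -0.0004, 80, 0.18, 0.05, 0.07, 0.004, 0, -0.0007, 80, 0.27, 0.08, 0.11, 0.006, 0, -0.0011, 80, 0.36, 0.11, 0.15, 0.008, 0, -0.0015, 80, 0.45, 0.14, 0.19, 0.009, 0.0001, -0.0018, 80, 0.54, 0.17, 0.24, 0.01, 0.0001, -0.0022, 80, 0.63, 0.19, 0.29, 0.011, 0.0001, -0.0026, 80, 0.72, 0.22, 0.34, 0.012, 0.0002, -0.003, 80, 0.81, 0.24, 0.39, 0.013, 0.0002, -0.0033, 80, 0.886, 0.244, 0.438, 0.0139, 0.0002, -0.0036, 80]

```text
time_s: 25.55
eef_pos: [487.7, 233.1, 101.1]
tcp_rot: [-180.0, -0.0, 99.5]
contact_force: [-0.2, 0.6, 0.6]
width: 80.1
```

carry_out:
  rows: [0.12, 0.07, 0.08, 0, 0, 0, 80, 0.24, 0.15, 0.17, 0, 0, 0, 80, 0.34, 0.22, 0.28, 0, 0, 0, 80, 0.4, 0.258, 0.4, 0, 0, 0, 80, 0.4, 0.258, 0.53, 0, 0, 0, 80, 0.4, 0.258, 0.66, 0, 0, 0, 80, 0.4, 0.258, 0.74, 0, 0, 0, 80, 0.4, 0.258, 0.777, 0, 0, 0, 70, 0.4, 0.258, 0.777, 0, 0, 0, 40, 0.4, 0.258, 0.777, 0, 0, 0, 40]
  force: 20

```text
time_s: 26.55
eef_pos: [510.4, 284.7, 8.8]
tcp_rot: [180.0, -0.0, 99.5]
contact_force: [-0.3, 0.6, -0.2]
width: 59.5
```

```bash
python3 - <<'E'
from station import ctrl
from mv import *
show(ctrl); print(get()[0])
E
```

```text
26.55 tcp [510.4 284.7   8.8] [180.   -0.   99.5] err [0.4 0.2 0.8] F [-0.3  0.6 -0.2] M [-0.  -0.1  0. ] w 59.5 q [22.4 34.3 99.4  0.  46.2 12.8]
[510.  284.5   8. ]
```

```bash
python3 - <<'E'
from mv import *
from h import *
np.set_printoptions(precision=1,suppress=True)
print("headstand",onz("top",(317,115),200),onz("top",(320,158),0),"bomb",onz("top",(383,125),124))
p,R=get()
plan([(p+np.array([0,-65,142]) if 0 else p+R.apply([-60,0,-119]),None,40,10)]);print(get()[0])
p,R=get()
plan([(p+np.array([-5,-117,25]),None,40,10)]);print(get()[0])
p,R=get()
plan([(p+np.array([-12,-115,0]),tool(3),40,10)]);print(get()[0])
p,R=get()
plan([(p+np.array([12,-117,0]),tool(-4),40,10)]);print(get()[0])
p,R=get()
plan([(p+np.array([15,-117,0]),tool(-9.5),40,10)]);print(get()[0])
E
```

```text
headstand [722.4  -4.3 200. ] [689.8 -12.2   0. ] bomb [ 739.7 -151.   124. ]
10 x -0.5, 0, -0.992, 0, 0, 0, 40
rows 10
[519.9 225.3 127.1]
10 x -0.955, -0.202, -0.208, 0, 0, 0, 40
rows 10
[515.  108.3 152.1]
10 x -0.929, -0.257, 0, 0, 0, 0.0181, 40
rows 10
[503.   -6.7 152.1]
10 x -0.979, 0.049, 0, 0, 0, 0.0194, 40
rows 10
[ 515.  -123.8  152.1]
10 x -0.964, 0.193, 0, 0, 0, 0.0153, 40
rows 10
[ 530.  -240.8  152.1]
```

carry_out:
  rows: [0, 0, 0, 0, 0, 0, 40, 0, 0, 0, 0, 0, 0, 40, 0, 0, 0, 0, 0, 0, 40, 0, 0, -0.03, 0, 0, 0, 40, 0, 0, -0.12, 0, 0, 0, 40, -0.05, 0, -0.28, 0, 0, 0, 40, -0.15, 0, -0.46, 0, 0, 0, 40, -0.26, 0, -0.65, 0, 0, 0, 40, -0.38, 0, -0.83, 0, 0, 0, 40, -0.5, 0, -0.992, 0, 0, 0, 40]
  force: 35

```text
time_s: 27.55
eef_pos: [520.2, 224.9, 129.3]
tcp_rot: [180.0, -0.0, 99.5]
contact_force: [0.3, -0.9, -1.2]
width: 46.0
```

```bash
python3 - <<'E'
from station import ctrl
from mv import *
from h import *
o=ctrl.observe(); print(o['eef_pos'],o['contact_force'],o['wrist_torque'],o['width'])
d=ctrl.snapshot("scene"); cv2.imwrite("pics/scene7.png",d["pixels"]); crop('scene7',330,90,130,100,6,'g2')
E
```

```text
[520.18995863 224.92005728 129.27147881] [ 0.25321847 -0.86469083 -1.15277863] [-0.01804339 -0.07555461  0.01466455] 46.01411553336243
```

View pics/g2.png

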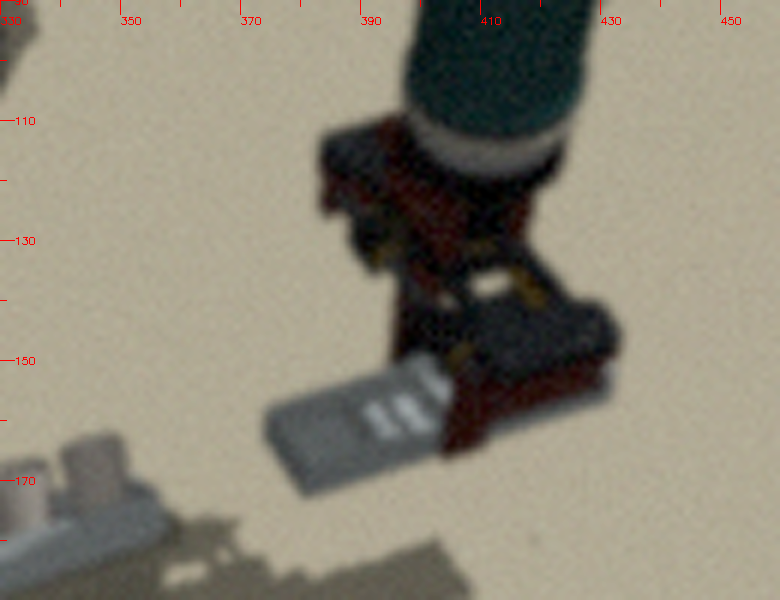

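The tray is held (opening 46.0 mm) and looks roughly level, spanning (374,160)–(432,157). Moving on to the pile.

carry_out:
  rows: [-0.09, -0.02, -0.02, 0, 0, 0, 40, -0.18, -0.04, -0.04, 0, 0, 0, 40, -0.28, -0.06, -0.06, 0, 0, 0, 40, -0.38, -0.08, -0.08, 0, 0, 0, 40, -0.48, -0.1, -0.1, 0, 0, 0, 40, -0.58, -0.12, -0.12, 0, 0, 0, 40, -0.68, -0.14, -0.14, 0, 0, 0, 40, -0.78, -0.16, -0.16, 0, 0, 0, 40, -0.87, -0.18, -0.18, 0, 0, 0, 40, -0.955, -0.202, -0.208, 0, 0, 0, 40]

```text
time_s: 28.6
eef_pos: [515.0, 107.3, 152.5]
tcp_rot: [-180.0, -0.0, 99.5]
contact_force: [0.1, -0.3, -2.4]
width: 45.4
```

carry_out:
  rows: [-0.09, -0.025, 0, 0, 0, 0.0018, 40, -0.18, -0.05, 0, 0, 0, 0.0036, 40, -0.28, -0.08, 0, 0, 0, 0.0054, 40, -0.37, -0.1, 0, 0, 0, 0.0072, 40, -0.46, -0.13, 0, 0, 0, 0.009, 40, -0.56, -0.155, 0, 0, 0, 0.0109, 40, -0.65, -0.18, 0, 0, 0, 0.0127, 40, -0.74, -0.2, 0, 0, 0, 0.0145, 40, -0.84, -0.23, 0, 0, 0, 0.0163, 40, -0.929, -0.257, 0, 0, 0, 0.0181, 40]

```text
time_s: 29.6
eef_pos: [502.9, -7.8, 152.3]
tcp_rot: [-180.0, -0.0, 92.9]
contact_force: [0.1, -0.1, -1.4]
width: 45.5
```

carry_out:
  rows: [-0.1, 0.005, 0, 0, 0, 0.0019, 40, -0.2, 0.01, 0, 0, 0, 0.0039, 40, -0.29, 0.015, 0, 0, 0, 0.0058, 40, -0.39, 0.02, 0, 0, 0, 0.0078, 40, -0.49, 0.025, 0, 0, 0, 0.0097, 40, -0.59, 0.03, 0, 0, 0, 0.0116, 40, -0.69, 0.035, 0, 0, 0, 0.0136, 40, -0.78, 0.04, 0, 0, 0, 0.0155, 40, -0.88, 0.045, 0, 0, 0, 0.0175, 40, -0.979, 0.049, 0, 0, 0, 0.0194, 40]

```text
time_s: 30.6
eef_pos: [515.1, -124.7, 152.2]
tcp_rot: [-180.0, -0.0, 86.0]
contact_force: [-0.1, -0.4, -0.9]
width: 46.0
```

carry_out:
  rows: [-0.1, 0.02, 0, 0, 0, 0.0015, 40, -0.2, 0.04, 0, 0, 0, 0.0031, 40, -0.29, 0.06, 0, 0, 0, 0.0046, 40, -0.39, 0.08, 0, 0, 0, 0.0061, 40, -0.48, 0.1, 0, 0, 0, 0.0077, 40, -0.58, 0.12, 0, 0, 0, 0.0092, 40, -0.68, 0.135, 0, 0, 0, 0.0107, 40, -0.77, 0.155, 0, 0, 0, 0.0122, 40, -0.87, 0.175, 0, 0, 0, 0.0138, 40, -0.964, 0.193, 0, 0, 0, 0.0153, 40]

```text
time_s: 31.6
eef_pos: [530.2, -241.8, 152.1]
tcp_rot: [-180.0, -0.0, 80.5]
contact_force: [0.2, 0.7, -1.4]
width: 45.6
```

```bash
python3 - <<'E'
from station import ctrl
from mv import *
from h import *
show(ctrl)
for n in("scene","top"):
    d=ctrl.snapshot(n); cv2.imwrite(f"pics/{n}8.png",d["pixels"])
crop('scene8',190,140,100,100,7,'k1'); crop('top8',370,180,130,80,6,'k2')
# refined pile from frame 0
T=lambda x,y:P(380,190,x,y)
S=lambda x,y:P(200,180,x,y)
for a,b in zip([(140,100),(745,243),(718,405),(108,250)],[(568,203),(70,215),(85,123),(544,106)]): print(*tri(S(*b),T(*a)))
E
```

```text
31.6 tcp [ 530.2 -241.8  152.1] [-180.    -0.    80.5] err [ 0.2 -1.   0. ] F [ 0.2  0.7 -1.4] M [-0.1 -0.1  0. ] w 45.6 q [-31.3  23.3  93.3   0.   63.4 -21.8]
[ 573.  -188.8   91. ] 10.307136124279596
[ 542.9 -359.7   96.3] 2.6705217143060973
[ 498.  -353.1   93.1] 3.071906311105908
[ 529.  -186.2   93.1] 0.08488984920899316
```

View pics/k1.png

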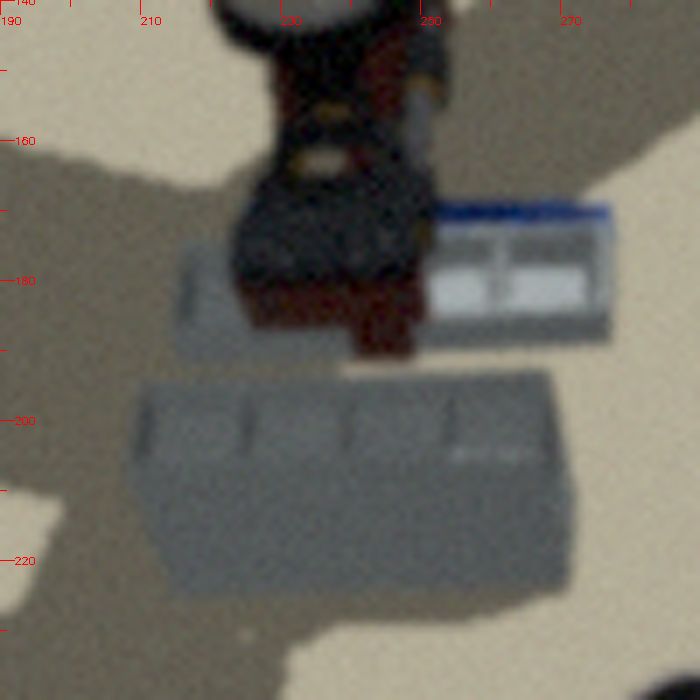

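View pics/k2.png

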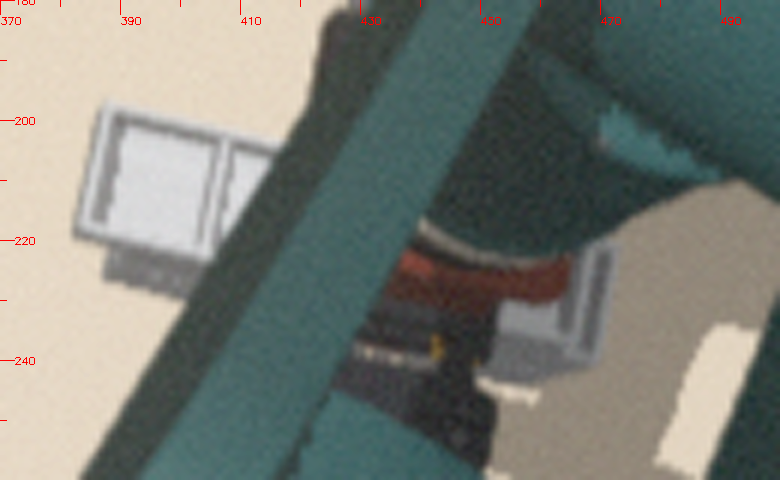

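```bash
python3 - <<'E'
from h import *
np.set_printoptions(precision=1,suppress=True)
S=lambda x,y:P(200,180,x,y)
T=lambda x,y:P(380,190,x,y)
print("bottom front corners z=0/5", onz("scene",S(120,358),5),onz("scene",S(570,350),5))
for z in(74,97): print(z,onz("scene",S(70,215),z),onz("scene",S(85,123),z),onz("scene",S(544,106),z))
print("top bottom-back-left",onz("top",T(60,290),5), "rim",onz("top",T(108,250),97),onz("top",T(108,250),74))
# held tray rim corners, expected z = tcp-8+28=172
K=lambda x,y:P(370,180,x,y,6)
print("held: ", [onz("top",K(*q),172) for q in[(104,98),(75,237),(614,240),(595,368)]])
E
```

```text
bottom front corners z=0/5 [ 540.6 -360.1    5. ] [ 575.6 -193.     5. ]
74 [ 524.6 -362.5   74. ] [ 481.6 -355.    74. ] [ 512.7 -186.2   74. ]
97 [ 544.  -358.2   97. ] [ 502.  -350.9   97. ] [ 532.4 -186.1   97. ]
top bottom-back-left [ 529.7 -185.9    5. ] rim [ 528.4 -185.6   97. ] [ 532.  -189.2   74. ]
held:  [array([ 567.4, -159.4,  172. ]), array([ 518.6, -151.5,  172. ]), array([ 530.3, -333.7,  172. ]), array([ 486.4, -327.3,  172. ])]
```

```bash
python3 - <<'E'
from h import *
np.set_printoptions(precision=1,suppress=True)
crop('scene8',210,165,70,30,11,'m1')
crop('top8',378,190,100,60,8,'m2')
E
```

View pics/m1.png

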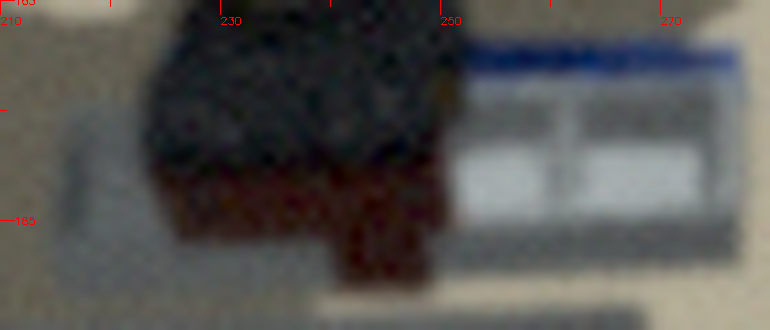

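View pics/m2.png

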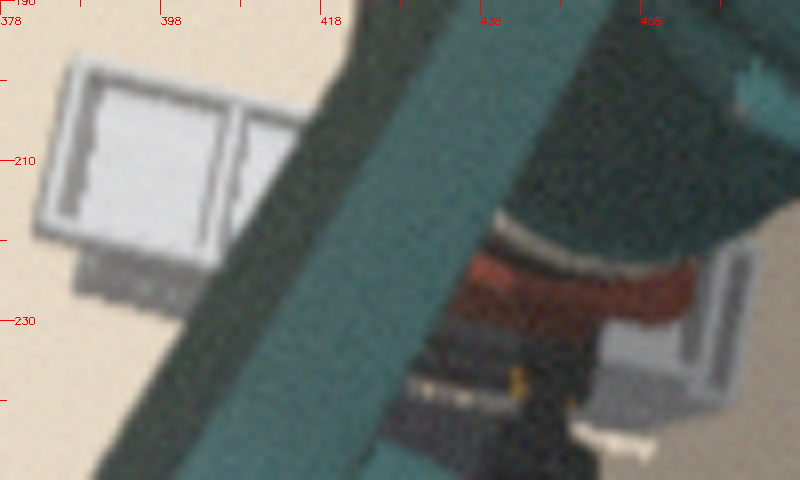

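```bash
python3 - <<'E'
from h import *
from mv import get,tool
np.set_printoptions(precision=1,suppress=True)
K=lambda x,y:P(378,190,x,y,8)
M=lambda x,y:P(210,165,x,y,11)
p,R=get(); RTt=tool(-9.5)*tool(0).inv()
inv=lambda q:RTt.inv().apply(q-p)
print("held top +y end corners (tray frame rel tcp; expect 23,86 / -23,86)")
for c in[(75,58),(37,235)]: print(inv(onz("top",K(*c),172)))
print("held scene: +y back, front, -y back, front")
for c in[(742,68),(738,222),(70,108),(52,262)]: print(inv(onz("scene",M(*c),172)))
# pile, same frame, z=97
T=lambda x,y:P(380,190,x,y);S=lambda x,y:P(200,180,x,y)
print("pile top");
for c in[(140,100),(108,250),(745,243),(718,405)]: print(inv(onz("top",T(*c),97)))
print("pile scene")
for c in[(568,203),(544,106),(70,215),(85,123)]: print(inv(onz("scene",S(*c),97)))
E
```

```text
held top +y end corners (tray frame rel tcp; expect 23,86 / -23,86)
[21.6 86.  19.9]
[-25.7  86.   19.9]
held scene: +y back, front, -y back, front
[-23.   89.3  19.9]
[29.2 89.3 19.9]
[-20.4 -81.8  19.9]
[ 31.2 -80.5  19.9]
pile top
[ 32.7  54.  -55.1]
[-10.7  54.2 -55.1]
[  32.3 -116.3  -55.1]
[ -13.7 -116.5  -55.1]
pile scene
[ 39.1  64.4 -55.1]
[ -6.7  54.3 -55.1]
[  33.2 -113.5  -55.1]
[  -9.5 -113.2  -55.1]
```

```bash
python3 - <<'E'
from mv import *
p,R=get(); RTt=tool(-9.5)*tool(0).inv()
T=p+RTt.apply([11.5,-31.6,0]); T[2]=113; print(T)
plan([(T,tool(-10.1),40,10)])
E
```

```text
[ 536.16908817 -273.83185579  113.        ]
10 x -0.263, 0.096, 0.326, 0, 0, 0.0017, 40
rows 10
```

carry_out:
  rows: [-0.05, 0.02, 0.02, 0, 0, 0.0004, 40, -0.1, 0.04, 0.04, 0, 0, 0.0008, 40, -0.15, 0.06, 0.07, 0, 0, 0.0012, 40, -0.2, 0.08, 0.12, 0, 0, 0.0017, 40, -0.25, 0.096, 0.18, 0, 0, 0.0017, 40, -0.263, 0.096, 0.24, 0, 0, 0.0017, 40, -0.263, 0.096, 0.29, 0, 0, 0.0017, 40, -0.263, 0.096, 0.326, 0, 0, 0.0017, 40, -0.263, 0.096, 0.326, 0, 0, 0.0017, 40, -0.263, 0.096, 0.326, 0, 0, 0.0017, 40]

```text
time_s: 32.7
eef_pos: [536.2, -273.5, 113.0]
tcp_rot: [-180.0, -0.0, 79.9]
contact_force: [-0.8, 0.8, -0.5]
width: 45.5
```

```bash
python3 - <<'E'
from station import ctrl
from mv import *
from h import *
show(ctrl)
for n in("scene","top"):
    d=ctrl.snapshot(n); cv2.imwrite(f"pics/{n}9.png",d["pixels"])
crop('scene9',200,170,80,65,9,'k3'); crop('top9',380,185,110,65,7,'k4')
E
```

```text
32.7 tcp [ 536.2 -273.5  113. ] [-180.    -0.    79.9] err [ 0.   0.3 -0. ] F [-0.8  0.8 -0.5] M [-0. -0. -0.] w 45.5 q [-33.6  27.3  92.9   0.   59.8 -23.5]
```

View pics/k3.png

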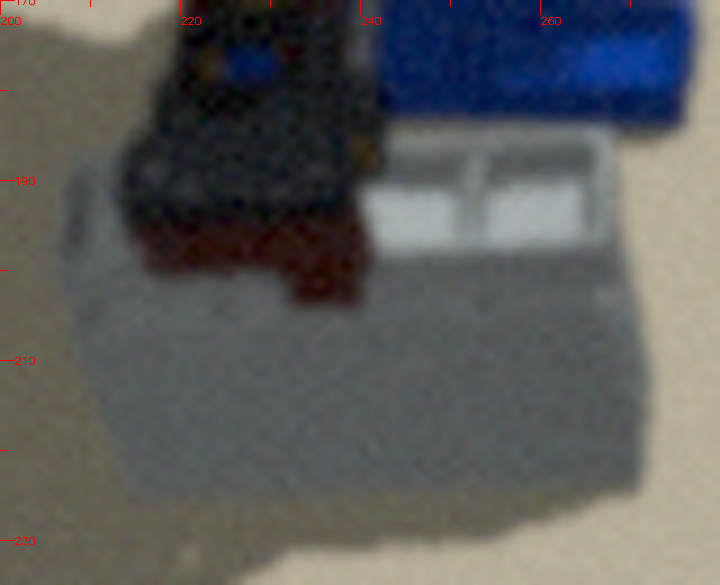

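View pics/k4.png

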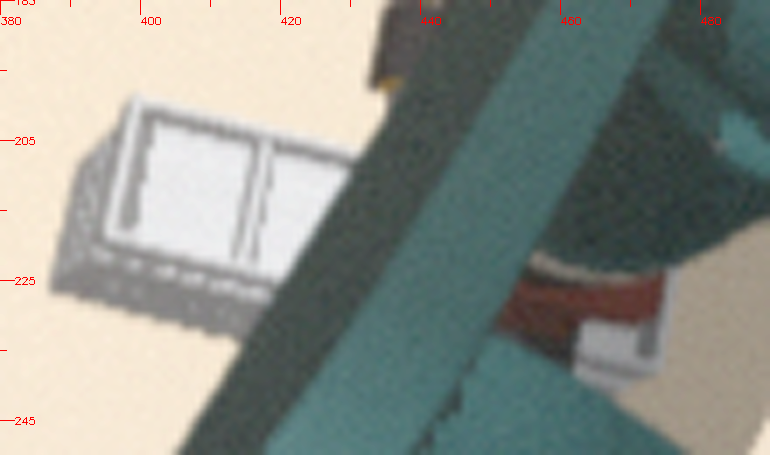

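carry_out:
  rows: [0, 0, 0.012, 0, 0, 0, 40, 0, 0, 0.024, 0, 0, 0, 40, 0, 0, 0.036, 0, 0, 0, 40, 0, 0, 0.046, 0, 0, 0, 40, 0, 0, 0.056, 0, 0, 0, 40, 0, 0, 0.064, 0, 0, 0, 40, 0, 0, 0.07, 0, 0, 0, 40, 0, 0, 0.075, 0, 0, 0, 40, 0, 0, 0.075, 0, 0, 0, 40, 0, 0, 0.075, 0, 0, 0, 40]

```text
time_s: 33.8
eef_pos: [536.4, -274.1, 104.3]
tcp_rot: [180.0, 0.0, 79.9]
contact_force: [-1.0, -1.4, 3.8]
width: 45.5
```

```bash
python3 - <<'E'
from station import ctrl
from mv import *
p,R=get(); plan([(p+[0,0,-9],None,40,10)])
show(ctrl)
E
```

```text
10 x 0, 0, 0.075, 0, 0, 0, 40
rows 10
33.8 tcp [ 536.4 -274.1  104.3] [180.    0.   79.9] err [ 0.2 -0.3  0.3] F [-1.  -1.4  3.8] M [0.1 0.1 0.1] w 45.5 q [-33.6  27.9  93.4  -0.   58.7 -23.5]
```

carry_out:
  rows: [0, 0.002, 0.004, 0, 0, 0, 40, 0, 0.004, 0.004, 0, 0, 0, 40, 0, 0.006, 0.004, 0, 0, 0, 40, 0, 0.008, 0.004, 0, 0, 0, 40, 0, 0.01, 0.004, 0, 0, 0, 40, 0, 0.012, 0.004, 0, 0, 0, 40, 0, 0.014, 0.004, 0, 0, 0, 40, 0, 0.016, 0.004, 0, 0, 0, 40, 0, 0.017, 0.004, 0, 0, 0, 40, 0, 0.017, 0.004, 0, 0, 0, 40]

```text
time_s: 34.8
eef_pos: [537.9, -274.0, 103.6]
tcp_rot: [-179.9, -0.0, 79.9]
contact_force: [-2.9, -2.9, 5.0]
width: 45.8
```

```bash
python3 - <<'E'
from station import ctrl
from mv import *
p,R=get(); plan([(p+R.apply([0,2.04,.48]),None,40,10)])
show(ctrl)
o=ctrl.observe(); print(np.round(o['wrist_torque'],3))
E
```

```text
10 x 0, 0.017, 0.004, 0, 0, 0, 40
rows 10
34.8 tcp [ 537.9 -274.   103.6] [-179.9   -0.    79.9] err [-0.3  0.2  0. ] F [-2.9 -2.9  5. ] M [0.  0.5 0.1] w 45.8 q [-33.5  28.1  93.2   0.   58.8 -23.4]
[0.  0.5 0.1]
```

carry_out:
  rows: [-0.002, -0.002, 0.002, 0, 0, 0, 40, -0.004, -0.004, 0.004, 0, 0, 0, 40, -0.006, -0.005, 0.006, 0, 0, 0, 40, -0.008, -0.005, 0.006, 0, 0, 0, 40, -0.01, -0.005, 0.006, 0, 0, 0, 40, -0.012, -0.005, 0.006, 0, 0, 0, 40, -0.014, -0.005, 0.006, 0, 0, 0, 40, -0.016, -0.005, 0.006, 0, 0, 0, 40, -0.018, -0.005, 0.006, 0, 0, 0, 40, -0.02, -0.005, 0.006, 0, 0, 0, 40]

```text
time_s: 35.8
eef_pos: [537.4, -274.1, 103.4]
tcp_rot: [-180.0, -0.2, 79.9]
contact_force: [-1.6, 6.3, 10.5]
width: 46.0
```

```bash
python3 - <<'E'
from station import ctrl
from mv import *
p,R=get(); plan([(p+R.apply([-2.4,-.6,.72]),None,40,10)])
np.set_printoptions(precision=2,suppress=True)
show(ctrl);o=ctrl.observe(); print(o['wrist_torque']*1000)
E
```

```text
10 x -0.02, -0.005, 0.006, 0, 0, 0, 40
rows 10
35.8 tcp [ 537.4 -274.1  103.4] [-180.    -0.2   79.9] err [0.2 2.3 0.6] F [-1.6  6.3 10.5] M [1.3 0.2 0.2] w 46.0 q [-33.7  28.1  93.2   0.2  58.9 -23.7]
[1250.1  231.3  150.1]
```

carry_out:
  rows: [0, 0, -0.02, 0, 0, 0, 40, 0, 0, -0.035, 0, 0, 0, 40, 0, 0, -0.035, 0, 0, 0, 40, 0, 0, -0.025, 0, 0, 0, 40, 0, 0, -0.018, 0, 0, 0, 40, 0, 0, -0.011, 0, 0, 0, 40, 0, 0, -0.005, 0, 0, 0, 40, 0, 0, 0, 0, 0, 0, 40, 0, 0, 0.004, 0, 0, 0, 40, 0, 0, 0.004, 0, 0, 0, 40]

```text
time_s: 36.8
eef_pos: [537.2, -276.4, 102.5]
tcp_rot: [-180.0, -0.0, 79.9]
contact_force: [-0.8, -0.2, 0.9]
width: 45.9
```

```bash
python3 - <<'E'
from station import ctrl
from mv import *
p,R=get(); plan([(p+R.apply([0,0,.48]),None,40,10)])
np.set_printoptions(precision=2,suppress=True)
show(ctrl);o=ctrl.observe(); print(o['wrist_torque']*1000)
E
```

```text
10 x 0, 0, 0.004, 0, 0, 0, 40
rows 10
36.8 tcp [ 537.2 -276.4  102.5] [-180.    -0.    79.9] err [0.  0.  0.2] F [-0.8 -0.2  0.9] M [-0.1  0.2 -0.1] w 45.9 q [-33.8  28.2  93.2   0.   58.7 -23.7]
[ -71.6  197.3 -115.5]
```

carry_out:
  rows: [0, 0, 0.003, 0, 0, 0, 40, 0, 0, 0.006, 0, 0, 0, 40, 0, 0, 0.009, 0, 0, 0, 40, 0, 0, 0.012, 0, 0, 0, 40, 0, 0, 0.015, 0, 0, 0, 40, 0, 0, 0.018, 0, 0, 0, 40, 0, 0, 0.021, 0, 0, 0, 40, 0, 0, 0.024, 0, 0, 0, 40, 0, 0, 0.024, 0, 0, 0, 40, 0, 0, 0.024, 0, 0, 0, 40]

```text
time_s: 37.8
eef_pos: [537.5, -276.2, 100.9]
tcp_rot: [180.0, -0.0, 79.9]
contact_force: [-3.2, 4.4, 14.9]
width: 45.9
```

```bash
python3 - <<'E'
from station import ctrl
from mv import *
p,R=get(); plan([(p+R.apply([0,0,2.88]),None,40,10)])
np.set_printoptions(precision=2,suppress=True)
show(ctrl);o=ctrl.observe(); print(o['wrist_torque']*1000)
E
```

```text
10 x 0, 0, 0.024, 0, 0, 0, 40
rows 10
37.8 tcp [ 537.5 -276.2  100.9] [180.   -0.   79.9] err [0.3 0.2 1.5] F [-3.2  4.4 14.9] M [ 0.5  0.7 -0.1] w 45.9 q [-33.8  28.3  93.3   0.   58.5 -23.7]
[455.1 709.6 -53.5]
```

carry_out:
  rows: [0, 0, -0.006, 0, 0, 0, 40, 0, 0, -0.01, 0, 0, 0, 60, 0, 0, -0.01, 0, 0, 0, 60, 0, 0, -0.01, 0, 0, 0, 60, 0, 0, -0.01, 0, 0, 0, 60, 0, 0, -0.1, 0, 0, 0, 60, 0, 0, -0.25, 0, 0, 0, 60, 0, 0, -0.4, 0, 0, 0, 60, -0.1, -0.1, -0.55, 0, 0, 0, 60, -0.2, -0.2, -0.65, 0, 0, 0, 60]

```text
time_s: 38.8
eef_pos: [509.8, -296.4, 179.4]
tcp_rot: [179.9, 0.0, 79.9]
contact_force: [-1.2, 0.5, 0.0]
width: 59.9
```

carry_out:
  rows: [-0.1, -0.1, 0, 0, 0, 0, 60, -0.2, -0.2, 0, 0, 0, 0, 60, -0.3, -0.3, 0, 0, 0, 0, 60, -0.4, -0.4, 0, 0, 0, 0, 60, -0.5, -0.5, 0, 0, 0, 0, 60, -0.6, -0.6, 0, 0, 0, 0, 60, -0.7, -0.7, 0, 0, 0, 0, 60, -0.8, -0.8, 0, 0, 0, 0, 60, -0.9, -0.9, 0, 0, 0, 0, 60, -1, -1, 0, 0, 0, 0, 60]

```text
time_s: 39.8
eef_pos: [368.8, -393.5, 177.1]
tcp_rot: [-179.9, -0.0, 79.9]
contact_force: [0.4, -0.2, -0.1]
width: 60.1
```

```bash
python3 - <<'E'
from station import ctrl
from mv import *
from h import *
p,R=get(); plan([(p+R.apply([-24,-24,-78]),None,60,10)]);p,R=get(); plan([(p+R.apply([-120,-120,0]),None,60,10)])
show(ctrl)
for n in("scene","top"):
    d=ctrl.snapshot(n); cv2.imwrite(f"pics/{n}10.png",d["pixels"])
crop('scene10',200,165,80,65,9,'n1'); crop('top10',380,185,110,65,7,'n2')
E
```

```text
10 x -0.2, -0.2, -0.65, 0, 0, 0, 60
rows 10
10 x -1, -1, 0, 0, 0, 0, 60
rows 10
39.8 tcp [ 368.8 -393.5  177.1] [-179.9   -0.    79.9] err [-1.4 -0.6 -0.4] F [ 0.4 -0.2 -0.1] M [-0.  -0.1  0. ] w 60.1 q [-54.2  18.4  97.2  -0.   64.6 -44.1]
```

View pics/n1.png

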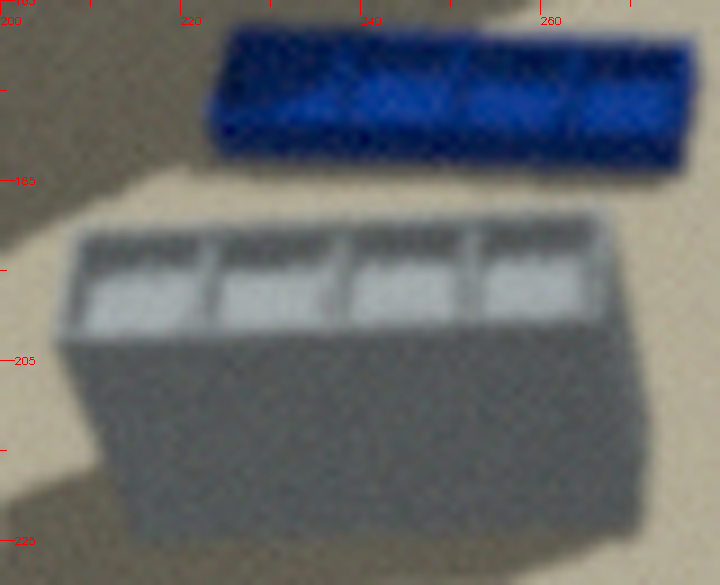

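View pics/n2.png

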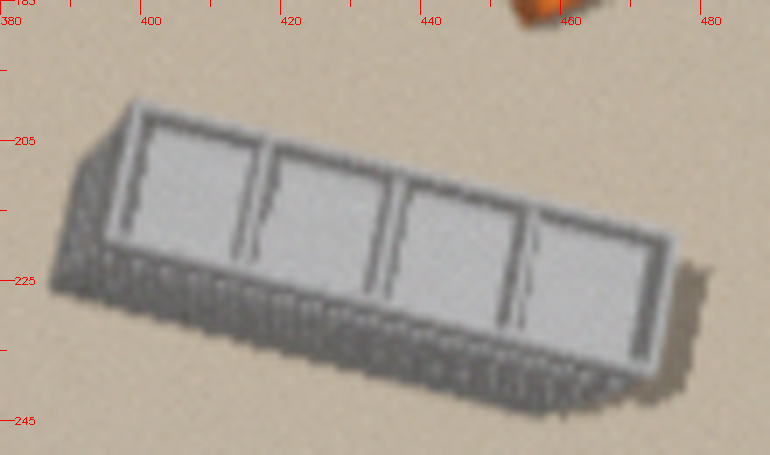

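```bash
python3 - <<'E'
from h import *
np.set_printoptions(precision=1,suppress=True)
S=lambda x,y:P(200,165,x,y,9);T=lambda x,y:P(380,185,x,y,7)
for n,a,b in(("-x+y",(600,212),(106,240)),("-x-y",(80,232),(653,376)),("+x-y",(60,340),(678,237)),("+x+y",(628,320),(134,102))): print(n,*tri(S(*a),T(*b)))
# gap test: dark/bright horizontal profile on front face
E
python3 - <<'E'
import sys; sys.path.insert(0,'.')
from h import *
import os; os.chdir('.')
crop('scene10',203,185,36,44,16,'n3');crop('scene10',240,185,36,44,16,'n4')
a=cv2.imread('pics/n3.png');b=cv2.imread('pics/n4.png');im=cv2.convertScaleAbs(np.hstack([a,b]),alpha=1.6);cv2.imwrite('pics/n5.png',cv2.resize(im,(800,490)))
E
```

```text
-x+y [ 529.9 -186.8  115.6] 1.314759129159183
-x-y [ 499.7 -353.   116.1] 3.034866184841969
+x-y [ 543.3 -361.   116.1] 2.6057700566811137
+x+y [ 574.8 -188.9  115.3] 8.768300302299
```

View pics/n5.png

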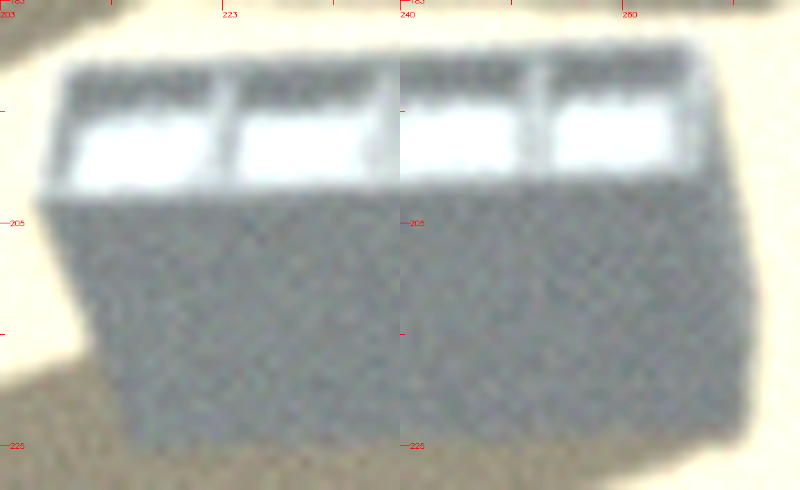

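```bash
python3 - <<'E'
from h import *
crop('scene10',285,150,90,70,8,'o1')
crop('top10',255,195,100,65,7,'o2')
a=cv2.imread('pics/o1.png');b=cv2.imread('pics/o2.png');h=max(a.shape[0],b.shape[0])
pad=lambda i:cv2.copyMakeBorder(i,0,h-i.shape[0],0,0,0)
im=np.hstack([pad(a),pad(b)]);cv2.imwrite('pics/o3.png',cv2.resize(im,(800,int(800*im.shape[0]/im.shape[1]))))
E
```

```text
(no output)
```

View pics/o3.png

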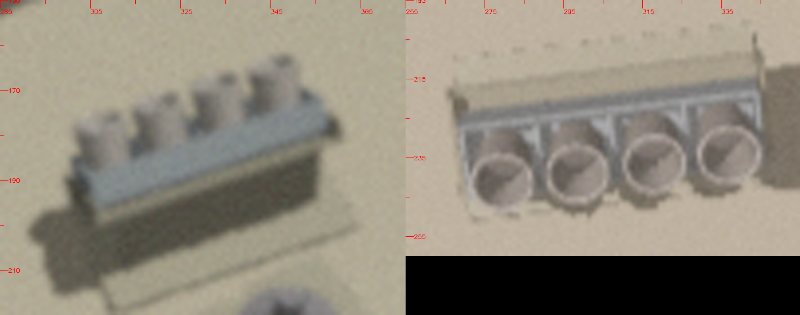

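View pics/scene10.png

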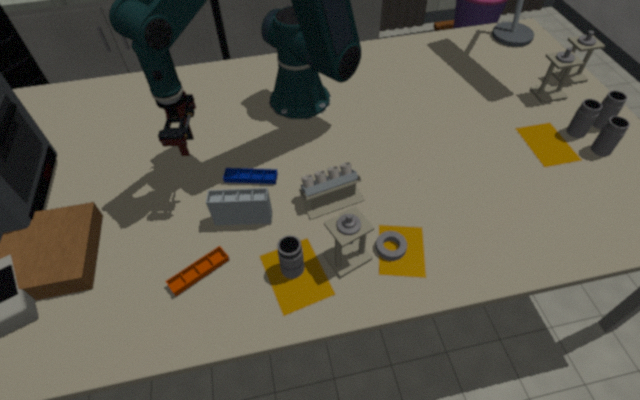

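The four crucibles stand evenly in the rack tray, the pile is five high, level and in its old place, and the arm is clear. I'm handing the job in.

```bash
python3 -c "
from station import ctrl
print(ctrl.observe()['time_s']); print(ctrl.hand_in())"
```

```text
39.9
the job is handed in; nothing more can be done
None
```

I moved both crucibles from the bench tray into the two free cells of the tray on the stand, then stacked the emptied tray on the pile. I handed the job in at 39.9 s, with the arm clear of everything.

- **Crucibles:** I gripped each at 8 N. Both touched the cell floor at the expected depth, with 3.5 to 6 N of contact. The last pictures show all four upright in their own cells at the same height.
- **Stacking:** The tray's foot caught on the first try, at its +y end. I lifted it, shifted it about 2.4 mm towards -y, and it then went down, pressing with about 15 N.
- **Pile:** In the final pictures all four top corners are within 1 mm of level and about 22.5 mm above the old top, where 23 mm is expected. The bottom of the pile has not moved.
- **Checks that disagreed:**
    - The two cameras differed by 2 to 5 mm on the tray positions, and triangulated heights read about 4 mm low, so I judged the nesting by the change in height.
    - One of the four corner measurements was poor, with its two camera rays missing each other by 9 mm.
    - Some sideways force and twist remained while I pressed the tray home.
    - I did not touch the tray again after letting go, so the nesting is confirmed only by the height when released and the pictures.

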